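# Pile the angle brackets in opposed pairs and log the batch

### The job

Pile all the loose angle brackets on the flat kiln slab that lies on the bench top, foot flat, each centred over the slab with its leg standing up: the second bracket's leg opposite the first one's, the third and (if there is one) the fourth crosswise to those two and again opposite each other. Turn the batch counter's collar to the number of brackets in the pile. Then, with pile and number right, swing the counter's lever to its stop and let it spring back.

Things in the scene. Friction and masses are not known exactly. Their poses are not given: they have to be found in the camera images.
- slab: flat brown kiln slab 122 (x) x 132 (y) x 16 mm, fixed on the bench top, turned at most 0.15 rad, the base of the pile; origin at the centre of its underside, z up, its top 16 mm above the origin
- counter: batch counter: fixed grey box 105 (x) x 195 (y) x 40 mm on the bench, turned at most 0.15 rad; origin at the centre of its underside, x away from the robot, y left. Collar's axis at (0, 45) mm, lever's pivot at (18, -62) mm. White numbers 0 to 6 round the collar, 30 degrees apart, clockwise from above: 0 at the left (+y), 3 at the far side (+x), 6 at the right
- collar_grip (a point): centre of the counter's round knurled collar, on its upright axis, 58 mm above the bench. It is 43 mm across, stands from 41 to 73 mm above the bench, and nothing within 60 mm of its axis is higher than 41 mm. A white tab at its foot and a black line on its top point to a number; +y of this frame points along that line
- collar (a joint): angle of the collar: 0 at number 0, growing clockwise from above by 0.524 rad a number to 3.14 at number 6, a stop at each end. It clicks into each number (about 0.1 N m to turn over) and stays there; let go between two, it jumps to the nearer. It starts at 0
- lever_post (a point): middle of the free part of the upright round black post at the end of the counter's sprung lever, 68 mm above the bench; the post is 12 mm across and free from 56 to 82 mm above the bench (the lever's flat arm lies below)
- lever_pivot (a point): point on the lever's upright pivot axis at the height of lever_post, fixed to the counter, with the counter's axes. The post is 65 mm from it, in the -y direction (right) with the lever at rest
- lever (a joint): angle of the lever: 0 at rest, growing as the post swings clockwise from above, towards the robot, to its stop at 1.0 rad. A spring returns it to 0 when let go; it takes 1 to 4.5 N at the post
- bracket_a_mid (a point): loose L-shaped steel angle bracket, 0.2 kg, one of 3 or 4 (None from the start: absent). Foot plate 73 x 60 x 8 mm; upright leg 8 mm thick, 60 wide, 45 high over all. It starts leg up. This point, 22.5 mm above the underside, belongs over the slab's centre; leg faces at -35 and -43 mm in x, foot's free edge at +30 in x, sides at +-30 in y; so centred, a foot clears other legs by 5 mm
- bracket_a_leg (a point): centre of that bracket's upright leg, half-way up (22.5 mm above the underside), same axes: the leg's 8 mm thickness runs along x, its 60 mm width along y; it is 39 mm from the other point, in -x
- bracket_b_mid (a point): loose L-shaped steel angle bracket, 0.2 kg, one of 3 or 4 (None from the start: absent). Foot plate 73 x 60 x 8 mm; upright leg 8 mm thick, 60 wide, 45 high over all. It starts leg up. This point, 22.5 mm above the underside, belongs over the slab's centre; leg faces at -35 and -43 mm in x, foot's free edge at +30 in x, sides at +-30 in y; so centred, a foot clears other legs by 5 mm
- bracket_b_leg (a point): centre of that bracket's upright leg, half-way up (22.5 mm above the underside), same axes: the leg's 8 mm thickness runs along x, its 60 mm width along y; it is 39 mm from the other point, in -x
- bracket_c_mid (a point): loose L-shaped steel angle bracket, 0.2 kg, one of 3 or 4 (None from the start: absent). Foot plate 73 x 60 x 8 mm; upright leg 8 mm thick, 60 wide, 45 high over all. It starts leg up. This point, 22.5 mm above the underside, belongs over the slab's centre; leg faces at -35 and -43 mm in x, foot's free edge at +30 in x, sides at +-30 in y; so centred, a foot clears other legs by 5 mm
- bracket_c_leg (a point): centre of that bracket's upright leg, half-way up (22.5 mm above the underside), same axes: the leg's 8 mm thickness runs along x, its 60 mm width along y; it is 39 mm from the other point, in -x
- bracket_d_mid (a point): loose L-shaped steel angle bracket, 0.2 kg, one of 3 or 4 (None from the start: absent). Foot plate 73 x 60 x 8 mm; upright leg 8 mm thick, 60 wide, 45 high over all. It starts leg up. This point, 22.5 mm above the underside, belongs over the slab's centre; leg faces at -35 and -43 mm in x, foot's free edge at +30 in x, sides at +-30 in y; so centred, a foot clears other legs by 5 mm
- bracket_d_leg (a point): centre of that bracket's upright leg, half-way up (22.5 mm above the underside), same axes: the leg's 8 mm thickness runs along x, its 60 mm width along y; it is 39 mm from the other point, in -x
There are look-alikes about, which are no part of the job. Leave any pink look-alike of the part that bears bracket_a_mid alone.

How it is judged:
By the outcome, as a careful person would: the job done as asked, in the order asked, and still so for the second after the job is handed in, with the robot touching nothing.
Of bracket_a, bracket_b, bracket_c, bracket_d only 3 to 4 are there at a start; the rules pass over those that are not, and their reading is None.
At some moment in a run one of bracket_d may be knocked a few centimetres aside while the robot is not near it.
Once in a run the grip may slacken for a moment while it holds something.
It also fails if it takes over 210 s, if anything falls off the work surface, if the arm or the gripper's body presses on something with over 40 N, if the wrist force passes 120 N, or if a joint passes its speed limit or range.

### The arm

A 7-joint arm with a two-finger parallel gripper is mounted at the origin on a cart in front of the work surface, level with it; the furniture and walls round the work are solid. World frame = base frame: x ahead of the robot, y to its left, z up, the work surface at z = 0. Lengths are in m, angles in degrees, forces in N, time in s.
With the tool pointing down it reaches from about 0.35 to 0.9 m from the base axis. Payload 7.2 kg.
Tool frame: the origin (TCP) lies midway between the tips of the shut fingers; the grasp point (between the pads) lies 19 mm behind it; y points along the fingers, z is the direction in which the jaws open and shut, and the axes are right-handed (so a half turn about y gives the same grasp; the last joint's range is limited). The gripper opens to 88 mm and grips with 3 to 60 N. Pads are 20 mm wide; open, the fingers measure 115 mm over their backs; the gripper's body (75 mm by 178 mm) begins 61 mm behind the grasp point.
Start: joints at [65.478, 23.554, -0.728, 91.456, 0.321, 64.991, -4.71], TCP at [0.22, -0.585, 0.223] pointing down, gripper open.
Joint ranges: [-169.25, 169.25], [-16.82, 113.86], [-84.01, 82.57], [7.8, 145.47], [-59.2, 239.2], [7.22, 106.19], [-163.78, 163.78]. Speed limits (degrees/s): [136.94, 136.94, 172.46, 172.46, 180, 180, 180].

### API

Orientations are given as a 3x3 rotation matrix whose columns are the frame's x, y, z axes.
In Python, from rig import arm, optics, workorder gives the robot as it stands.
- The arm moves only by the tool drive_tool, never from a script. Its argument "steps" is one flat list of numbers, 4 for each row, row after row: the shift along the tool's x, y, z in units of 300 mm (1.0 is 300 mm), then the turn about the tool's y in units of 180 degrees (1.0 is 180 degrees). A call has 1 to 10 rows; each row is the pose to reach, as a shift and turn from the pose commanded when the call began, along the tool's axes at that moment, turning the shorter way round; what a row does not reach only later rows make up. A row lasts 1/12 s, in which the tool goes at most 41.7 mm and 7.16 degrees, less where a joint would pass 70% of its speed; a pose out of reach is approached as far as the arm can. A call with a number of a shift or a turn outside -1 to 1 is refused whole. A call with a gripper value outside its range is refused whole. "hand" is the opening, from 0 (shut) to 1 (fully open), set as the call begins (left out, the last holds). The fingers move at their own pace and stop on an object; "newtons" is the grip in N (left out, the last holds). Time passes only in rows, so rows that repeat a pose let the fingers close. It gives the time, the measured TCP pose, the force and the opening at its end, in the units of the state.
- arm.get_state(): the state, without advancing time (a new reading comes with each control period).
- optics.camera(name): name is "scene" or "side" or "wrist"; returns a dict with "color" (400x640x3 uint8, red, green, blue), "mtx" (3x3 intrinsics, pixels), "rvec" (rotation vector, rad) and "tvec" (3), from world to camera coordinates, as OpenCV has them. Camera axes: x right, y down, z forward; pixel columns grow to the right and rows downward; lengths in m; the calibration is good to about 2 mm. A picture is of the moment at which its call begins. There is no depth.
- workorder.close_job(): hands the job in, once; it reports no verdict.
Trained networks look in a picture, given as the dict that the camera call returned (one of the last four; its "shot" number tells which), for a name from the list of things; names that differ only in an ending like _2 or _b are one class to them, and where a whole thing is asked for, a point or a joint stands for the part that bears it (a point fixed in the world has none). Each returns a list of dicts, best first, with "confidence" (0 to 1); they miss things now and then, are a little off and sometimes report something else, mostly with a low value. They report only what shows in the picture. A call takes as long as a camera call. They do not tell look-alikes from the thing itself.
- optics.masks_of(picture, thing): "mask" (400x640 bool, what is visible of it).
- optics.pinpoint(picture, thing): "xyz" ([x, y, z] in m, in world coordinates, good to about 4 mm: a listed point, or the origin of a listed thing).
The state is a dict: "time_s": time; "qpos": joint angles; "qd": joint speeds; "tau": joint torques, N m; "tcp_pos": TCP position; "orientation": TCP orientation; "contact_force": force on the tool from outside, world axes, zero at the start; "moment": the same for the moment, N m; "opening": opening from 0.0 (shut) to 1.0 (fully open).
Only numpy, scipy, OpenCV 4.12 (cv2) and the standard library are available. Lean on these libraries where they do the work, as an engineer would, in place of code of your own. Each camera call takes 0.05 s, during which the arm holds its last target.

## Working session

There is one attempt and no reset: what is moved stays moved. The work goes in short steps, Python scripts to look and compute and a tool call to move; the robot and the scene stay as the last step left them, time stands still between calls to the robot, and variables do not carry over. Pictures are saved under pics/ and viewed, and the job is handed in when it is done.

Besides the shell and the picture viewer there is one more tool, called as name(argument=value, ...) on one line, values as JSON. drive_tool: Moves the arm, as the interface text tells. Its arguments: {"type":"object","properties":{"steps":{"type":"array"},"hand":{"type":"number"},"newtons":{"type":"number"}},"required":["steps"]}

```bash
ls -la; mkdir -p pics; python3 - <<'E'
from rig import arm, optics, workorder
import cv2
s=arm.get_state(); print(s)
for n in ["scene","side","wrist"]:
    p=optics.camera(n); cv2.imwrite(f"pics/{n}0.png",p["color"][:,:,::-1]); print(n,p["mtx"].tolist(),p["rvec"],p["tvec"],p["shot"])
E
```

```text
total 12
drwxr-xr-x  3 agent agent 4096 Dec  7 13:49 .
drwxr-xr-x 23 root  root  4096 Dec  7 13:49 ..
drwxr-xr-x  2 agent agent 4096 Dec  7 13:49 pics
{'time_s': 0.0, 'qpos': array([65.47820395, 23.59876826, -0.72947728, 91.50222148,  0.32152933,
       64.99189127, -4.70968639]), 'qd': array([-0.01929733, -0.02901964,  0.03864873,  0.11677224,  0.00194787,
       -0.05869158,  0.07344395]), 'tau': array([ 5.05333701e-04, -5.87949085e+01,  6.41498286e-01, -2.91072446e+01,
       -5.40076930e-02,  1.83167215e-02,  1.32782552e-04]), 'tcp_pos': array([ 0.219838  , -0.58452583,  0.22183563]), 'orientation': array([[-9.35955207e-01, -6.64647262e-04,  3.52118459e-01],
       [-3.52119067e-01,  1.43927812e-03, -9.35954107e-01],
       [ 1.15282941e-04, -9.99998743e-01, -1.58113483e-03]]), 'contact_force': array([0.39181916, 0.35402599, 0.7603914 ]), 'moment': array([0.02003639, 0.04916812, 0.02993996]), 'opening': 0.9993591644978602}
scene [[449.2629299111306, 0.0, 323.4892135411135], [0.0, 449.2629299111306, 203.24287944602085], [0.0, 0.0, 1.0]] [ 0.54523882  2.53840158 -1.38119889] [ 0.42511917 -0.17032015  1.45054414] 1
side [[416.7849231340825, 0.0, 320.31727509209287], [0.0, 416.7849231340825, 198.45822999701852], [0.0, 0.0, 1.0]] [ 2.29889758e+00  1.83660386e-03 -9.72334205e-03] [-0.55943274  0.22183832  0.79140661] 2
wrist [[352.8434319095325, 0.0, 317.3111920539768], [0.0, 352.8434319095325, 198.7200347187618], [0.0, 0.0, 1.0]] [-2.40450063  1.66283432  0.21558074] [-0.62400556 -0.03186196  0.38778671] 3
```

View pics/scene0.png

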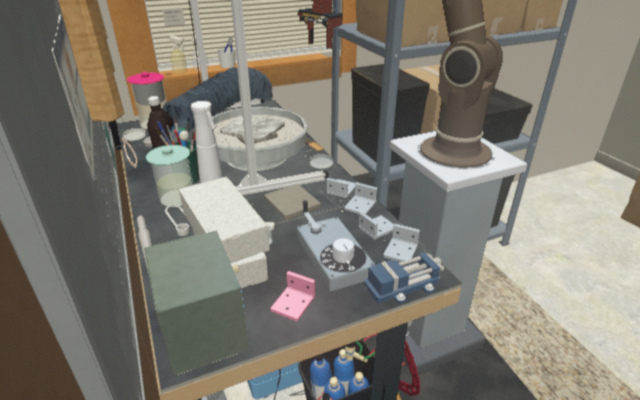

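View pics/side0.png

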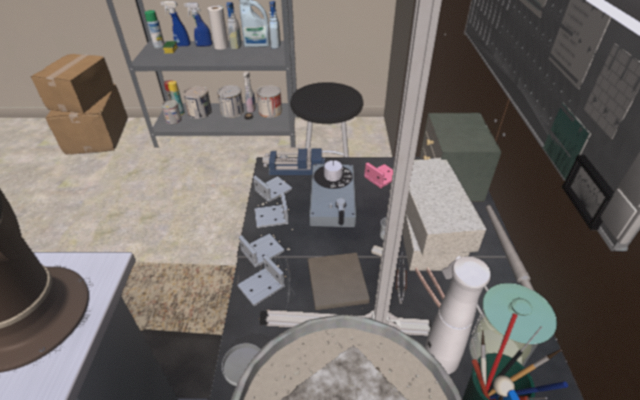

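View pics/wrist0.png

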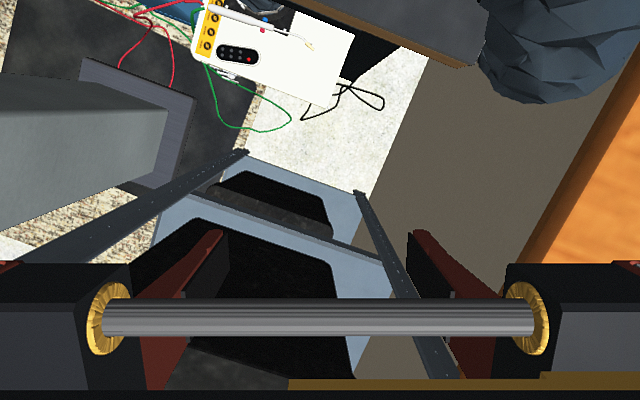

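Scene: four grey brackets along the near edge (scene ~(338,188),(360,200),(375,225),(402,242)), one pink look-alike at (293,295), counter (335,252), slab (292,200) with an upright stand near it at (250,180).

```bash
cat > h.py <<'E'
from rig import arm, optics, workorder
import numpy as np, cv2
from scipy.spatial.transform import Rotation as R
def proj(p,P):
    P=np.atleast_2d(np.array(P,float)); 
    return cv2.projectPoints(P.reshape(-1,1,3),p["rvec"],p["tvec"],p["mtx"],None)[0].reshape(-1,2)
def ray(p,uv):
    Rm=cv2.Rodrigues(p["rvec"])[0]; c=-Rm.T@p["tvec"]
    d=Rm.T@np.linalg.inv(p["mtx"])@np.array([uv[0],uv[1],1.]); return c,d
def atz(p,uv,z):
    c,d=ray(p,uv); return c+d*(z-c[2])/d[2]
E
python3 - <<'E'
from h import *
np.set_printoptions(precision=4,suppress=True)
for n in ["scene","side"]:
    p=optics.camera(n); im=p["color"][:,:,::-1].copy()
    for t in ["slab","counter","collar_grip","lever_post","bracket_a_mid","bracket_a_leg"]:
        for d in optics.pinpoint(p,t):
            uv=proj(p,d["xyz"])[0]
            print(n,t,round(d["confidence"],2),d["xyz"],uv)
    cv2.imwrite(f"pics/{n}crop.png",cv2.resize(im[140:320,140:460] if n=="scene" else im[140:330,210:430],None,fx=2.5,fy=2.5,interpolation=cv2.INTER_CUBIC))
E
```

```text
scene slab 0.88 [0.5974, 0.0767, -0.0023] [290.1373 204.3507]
scene slab 0.39 [0.4181, 0.3412, 0.0201] [403.3805 235.8557]
scene counter 0.75 [0.5904, 0.3277, -0.0011] [333.0815 259.4242]
scene counter 0.48 [0.6004, 0.2655, 0.0701] [317.4881 219.515 ]
scene collar_grip 0.57 [0.5917, 0.3752, 0.0616] [342.693  249.7356]
scene lever_post 0.47 [0.6, 0.1973, 0.0674] [306.0402 205.2458]
scene bracket_a_mid 0.92 [0.7272, 0.4234, 0.021] [290.133  298.8859]
scene bracket_a_mid 0.88 [0.4463, 0.3681, 0.0161] [399.0644 247.0255]
scene bracket_a_leg 0.61 [0.6919, 0.3967, 0.0232] [301.9484 284.0238]
scene bracket_a_leg 0.57 [0.4193, 0.3415, 0.0194] [402.979  236.3003]
side slab 0.86 [0.596, 0.0776, 0.0018] [338.5412 281.3461]
side counter 0.68 [0.5862, 0.327, 0.0024] [331.7353 199.0121]
side collar_grip 0.78 [0.5861, 0.3692, 0.0589] [331.6914 170.401 ]
side lever_post 0.45 [0.6027, 0.1981, 0.0677] [340.7913 216.4371]
side bracket_a_mid 0.94 [0.7276, 0.4241, 0.0226] [385.4407 168.3367]
side bracket_a_mid 0.68 [0.4444, 0.3694, 0.0235] [275.167 181.622]
side bracket_a_mid 0.53 [0.4648, 0.0907, 0.0211] [273.5747 270.2153]
side bracket_a_leg 0.83 [0.6956, 0.4024, 0.0236] [373.9554 173.2224]
side bracket_a_leg 0.67 [0.4158, 0.344, 0.0229] [262.7431 188.3659]
```

View pics/scenecrop.png

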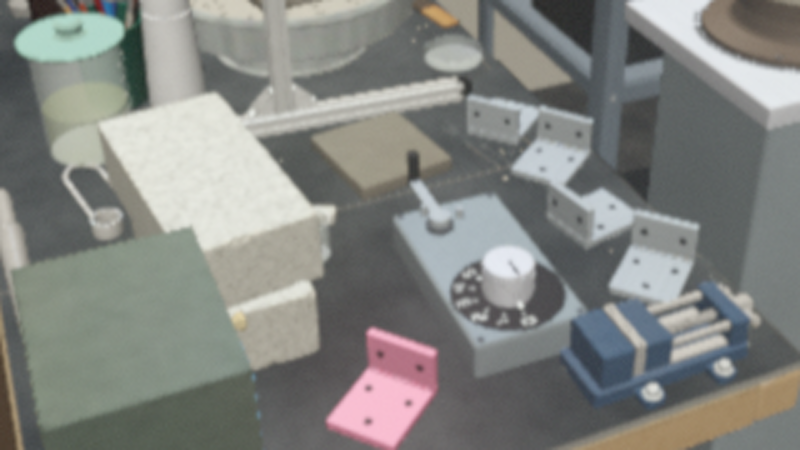

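View pics/sidecrop.png

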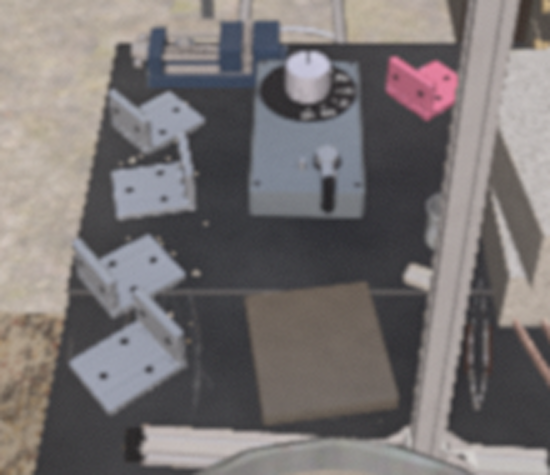

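```bash
python3 - <<'E'
from h import *
np.set_printoptions(precision=4,suppress=True)
P={}
for n in ["scene","side"]:
    p=optics.camera(n); P[n]=p; im=p["color"][:,:,::-1].copy()
    for t in ["bracket_a_mid","slab","counter"]:
        for d in optics.masks_of(p,t):
            m=d["mask"]; ys,xs=np.nonzero(m); print(n,t,round(d["confidence"],2),m.sum(),xs.mean(),ys.mean())
            cs,_=cv2.findContours(m.astype(np.uint8),0,1); cv2.drawContours(im,cs,-1,(0,0,255) if t[0]=="b" else (0,255,0),1)
    cv2.imwrite(f"pics/{n}m.png",cv2.resize(im[140:320,140:460] if n=="scene" else im[140:330,210:430],None,fx=2.5,fy=2.5))
    np.savez(f"{n}.npz",color=p["color"],mtx=p["mtx"],rvec=p["rvec"],tvec=p["tvec"])
p=P["side"]
for nm,uv,z in [("bar L end top",(264,314),.02),("bar R",(382,320),.02)]: print(nm,atz(p,uv,z))
s=P["scene"]
for nm,uv,z in [("bar end",(325,174),.02),("post base",(252,188),.02),("post foot",(252,183),.03)]: print(nm,atz(s,uv,z))
# triangulate slab corners in side crop
for c in [(247,297),(362,284),(397,402),(264,424)]: print("slab side",atz(p,(210+c[0]/2.5,140+c[1]/2.5),.016))
for c in [(313,148),(392,112),(450,158),(368,192)]: print("slab scene",atz(s,(140+c[0]/2.5,140+c[1]/2.5),.016))
E
```

```text
scene bracket_a_mid 0.88 933 402.1854233654877 243.7266881028939
scene bracket_a_mid 0.56 1345 295.0624535315985 296.6527881040892
scene slab 0.74 582 373.9639175257732 225.64604810996565
scene slab 0.6 1175 290.98468085106384 201.39659574468084
scene counter 0.69 3616 333.2699115044248 251.71073008849558
side bracket_a_mid 0.89 476 378.6764705882353 174.55672268907563
side bracket_a_mid 0.83 591 270.86125211505924 188.11167512690355
side slab 0.97 2744 337.56049562682216 281.5455539358601
side counter 0.61 2844 332.33684950773556 195.6149789029536
bar L end top [ 0.456  -0.0099  0.02  ]
bar R [ 0.6716 -0.0223  0.02  ]
bar end [0.4621 0.0014 0.02  ]
post base [ 0.674  -0.0091  0.02  ]
post foot [ 0.6704 -0.0181  0.03  ]
slab side [0.535  0.1247 0.016 ]
slab side [0.6317 0.1388 0.016 ]
slab side [0.6516 0.0215 0.016 ]
slab side [0.5507 0.0021 0.016 ]
slab scene [0.6574 0.0534 0.016 ]
slab scene [0.555  0.0184 0.016 ]
slab scene [0.5346 0.1299 0.016 ]
slab scene [0.6332 0.1531 0.016 ]
```

View pics/scenem.png

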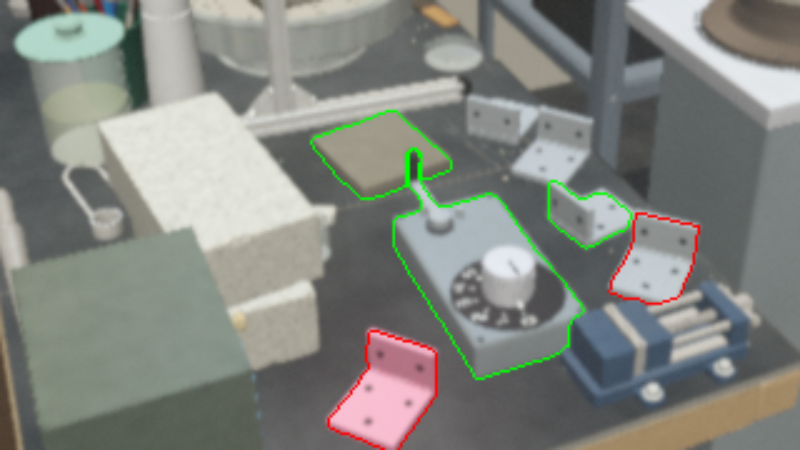

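View pics/sidem.png

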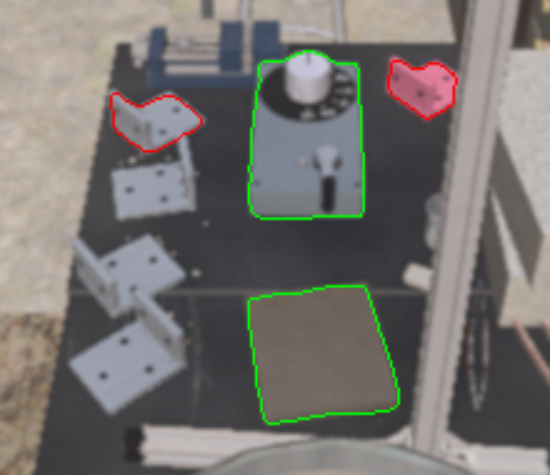

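```bash
cat >> h.py <<'E'
def phi_of(O): return np.degrees(np.arctan2(O[1,2],O[0,2]))
def go(xyz,phi=None,rowmm=41.7):
    """print shift in tool units from measured pose to target; phi= world angle of tool z (deg)"""
    s=arm.get_state(); O=s["orientation"]; p0=phi_of(O)
    zz=np.array([np.cos(np.radians(p0)),np.sin(np.radians(p0)),0]); yy=np.array([0,0,-1.]); xx=np.cross(yy,zz)
    d=np.array(xyz)-s["tcp_pos"]; v=np.array([d@xx,d@yy,d@zz])/0.3
    t=0.
    if phi is not None:
        t=-((phi-p0+180)%360-180)/180
    print("row:",[round(float(a),4) for a in v],round(float(t),4),"dist mm",round(np.linalg.norm(d)*1000,1),"rows",max(np.ceil(np.linalg.norm(d)*1000/41.7),np.ceil(abs(t)*180/7.16)),"phi0",round(float(p0),2),"t",s["time_s"],"q7",s["qpos"][6].round(1))
    return v,t
def st():
    s=arm.get_state(); print("t",round(s["time_s"],2),"tcp",s["tcp_pos"].round(4),"phi",round(float(phi_of(s["orientation"])),2),"F",s["contact_force"].round(1),"open",round(s["opening"],3),"q",s["qpos"].round(1)); return s
E
python3 - <<'E'
from h import *
np.set_printoptions(precision=4,suppress=True)
p=optics.camera("wrist"); s=st()
Rm=cv2.Rodrigues(p["rvec"])[0]; c=-Rm.T@p["tvec"]; O=s["orientation"]
print("cam in tool",O.T@(c-s["tcp_pos"]), "axes in tool\n",O.T@Rm.T)
go([0.42,-0.2,0.25],-90)
go([0.42,-0.2,0.25],90)
E
```

```text
t 1.3 tcp [ 0.22   -0.585   0.2227] phi -69.39 F [-0.2 -0.1  0.4] open 0.996 q [65.5 23.6 -0.7 91.5  0.3 65.  -4.7]
cam in tool [-0.0681 -0.1607 -0.0005] axes in tool
 [[-0.0008  0.9673  0.2536]
 [-0.0005 -0.2536  0.9673]
 [ 1.      0.0007  0.0007]]
row: [-1.0756, -0.0911, -0.9665] 0.1145 dist mm 434.7 rows 11.0 phi0 -69.39 t 1.3 q7 -4.7
row: [-1.0756, -0.0911, -0.9665] -0.8855 dist mm 434.7 rows 23.0 phi0 -69.39 t 1.3 q7 -4.7
```

drive_tool(steps=[-0.95,-0.09,-0.85,-0.38,-0.95,-0.09,-0.85,-0.38,-0.95,-0.09,-0.85,-0.38,-0.95,-0.09,-0.85,-0.38,-0.95,-0.09,-0.85,-0.38,-0.95,-0.09,-0.85,-0.38,-0.95,-0.09,-0.85,-0.38,-0.95,-0.09,-0.85,-0.38,-0.95,-0.09,-0.85,-0.38,-0.95,-0.09,-0.85,-0.38])

```text
time_s: 2.13
tcp_pos: [0.4003, -0.2396, 0.2508]
orientation: [[-0.003, 0.003, 1.0], [-1.0, 0.001, -0.003], [-0.001, -1.0, 0.003]]
contact_force: [0.4, 0.1, -0.4]
opening: 1.002
```

```bash
python3 - <<'E'
from h import *
st(); go([0.40,0.22,0.25],90)
E
```

```text
t 2.13 tcp [ 0.4003 -0.2396  0.2508] phi -0.15 F [ 0.4  0.1 -0.4] open 1.002 q [ 46.9   8.  -24.1 109.1   3.5  63.4  21.3]
row: [-1.5319, 0.0027, -0.005] -0.5008 dist mm 459.6 rows 13.0 phi0 -0.15 t 2.1333 q7 21.3
```

drive_tool(steps=[-0.9,0,0,-0.3,-0.9,0,0,-0.3,-0.9,0,0,-0.3,-0.9,0,0,-0.3,-0.9,0,0,-0.3,-0.9,0,0,-0.3,-0.9,0,0,-0.3,-0.9,0,0,-0.3])

```text
time_s: 2.8
tcp_pos: [0.4016, 0.0289, 0.2503]
orientation: [[0.807, 0.002, 0.59], [-0.59, 0.001, 0.807], [0.001, -1.0, 0.002]]
contact_force: [0.4, 0.0, -1.0]
opening: 1.001
```

```bash
python3 - <<'E'
from h import *
st(); go([0.40,0.22,0.25],90)
E
```

```text
t 2.8 tcp [0.4016 0.0289 0.2503] phi 53.81 F [ 0.4  0.  -1. ] open 1.001 q [ 31.1   2.4 -42.3 115.5   1.8  62.6  41.8]
row: [-0.3803, 0.001, 0.511] -0.2011 dist mm 191.1 rows 6.0 phi0 53.81 t 2.8 q7 41.8
```

drive_tool(steps=[-0.38,0,0.51,-0.2,-0.38,0,0.51,-0.2,-0.38,0,0.51,-0.2,-0.38,0,0.51,-0.2,-0.38,0,0.51,-0.2,-0.38,0,0.51,-0.2,-0.38,0,0.51,-0.2,-0.38,0,0.51,-0.2])

```text
time_s: 3.47
tcp_pos: [0.4027, 0.2137, 0.2494]
orientation: [[1.0, -0.0, 0.02], [-0.02, -0.001, 1.0], [-0.0, -1.0, -0.001]]
contact_force: [0.0, -0.7, -0.6]
opening: 1.001
```

```bash
python3 - <<'E'
from h import *
st()
p=optics.camera("wrist"); cv2.imwrite("pics/w1.png",p["color"][:,:,::-1])
np.savez("w1.npz",color=p["color"],mtx=p["mtx"],rvec=p["rvec"],tvec=p["tvec"])
for t in ["slab","counter","collar_grip","lever_post","lever_pivot","bracket_a_mid","bracket_a_leg"]:
    for d in optics.pinpoint(p,t): print(t,round(d["confidence"],2),np.round(d["xyz"],4),proj(p,d["xyz"])[0].round())
E
```

```text
t 3.47 tcp [0.4027 0.2137 0.2494] phi 88.86 F [ 0.  -0.7 -0.6] open 1.001 q [ 14.5  11.7 -54.6 109.1  10.6  64.5  44.8]
counter 0.78 [ 0.5842  0.3262 -0.0018] [406. 304.]
lever_post 0.69 [0.6058 0.1963 0.0671] [306. 355.]
lever_post 0.49 [0.4112 0.1399 0.0281] [251. 181.]
lever_pivot 0.82 [0.6043 0.2604 0.0679] [362. 354.]
bracket_a_mid 0.58 [0.4429 0.366  0.0201] [451. 203.]
bracket_a_leg 0.68 [0.4164 0.3465 0.0238] [437. 182.]
bracket_a_leg 0.47 [0.6972 0.4006 0.0204] [463. 388.]
```

View pics/w1.png

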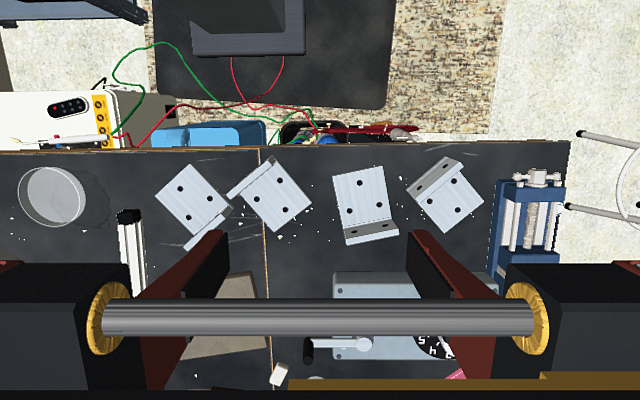

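Wrist view shows four grey brackets at (193,200), (270,195), (365,205), (447,195), counter below at (390,315), slab at (240,310).

```bash
cat >> h.py <<'E'
from scipy.optimize import minimize
def box(a,b): return np.array([[x,y,z] for x in (a[0],b[0]) for y in (a[1],b[1]) for z in (a[2],b[2])],float)/1000
FOOT=box((-43,-30,0),(30,30,8)); LEG=box((-43,-30,0),(-35,30,45))
def bpts(P,x,y,yaw,z=0.):
    c,s=np.cos(yaw),np.sin(yaw); return P@np.array([[c,-s,0],[s,c,0],[0,0,1]]).T+[x,y,z]
SC=4
def sil(p,pose,off,shape,z=0.,parts=(FOOT,LEG)):
    m=np.zeros(shape,np.uint8)
    for P in parts:
        uv=(proj(p,bpts(P,*pose,z))-off+0.5)*SC-0.5
        cv2.fillConvexPoly(m,cv2.convexHull(np.round(uv*16).astype(np.int32).reshape(-1,1,2)),1,shift=4)
    return m
def bright(p,thr=105):
    c=p["color"].astype(int); g=c.min(2); sat=c.max(2)-g
    return ((g>thr)&(sat<45)).astype(np.uint8)
def fit(p,pose0,z=0.,r=75,mask=None):
    """pose0 x,y,yaw(rad). returns pose, iou"""
    u0=proj(p,[pose0[0],pose0[1],z+.01])[0].astype(int); x0,y0=np.maximum(u0-r,0); 
    M=(mask if mask is not None else bright(p))[y0:y0+2*r,x0:x0+2*r]
    M=cv2.morphologyEx(M,cv2.MORPH_CLOSE,np.ones((7,7)))
    Mb=(cv2.resize(M.astype(np.float32),None,fx=SC,fy=SC,interpolation=cv2.INTER_LINEAR)>.5).astype(np.uint8)
    # keep the component under guess
    n,l=cv2.connectedComponents(Mb); g=sil(p,pose0,np.array([x0,y0]),Mb.shape,z)
    k=np.bincount(l[(g>0)&(l>0)],minlength=n); Mb=(l==k[1:].argmax()+1).astype(np.uint8) if n>1 else Mb
    def cost(v):
        q=(v[0]/1000,v[1]/1000,v[2]/40)
        s=sil(p,q,np.array([x0,y0]),Mb.shape,z); return -(s&Mb).sum()/max((s|Mb).sum(),1)
    best=None
    for dy in (0,.3,-.3):
        v0=np.array([pose0[0]*1000,pose0[1]*1000,(pose0[2]+dy)*40])
        r_=minimize(cost,v0,method="Nelder-Mead",options=dict(initial_simplex=v0+np.array([[0,0,0],[8,0,0],[0,8,0],[0,0,8.]]),xatol=.05,fatol=1e-5,maxiter=300))
        if best is None or r_.fun<best.fun: best=r_
    v=best.x; return np.array([v[0]/1000,v[1]/1000,v[2]/40]),-best.fun
def overlay(p,im,pose,z=0.,col=(0,0,255)):
    for P in (FOOT,LEG):
        h=cv2.convexHull(proj(p,bpts(P,*pose,z)).astype(np.float32)); cv2.polylines(im,[np.round(h).astype(np.int32)],True,col,1)
def load(f):
    d=np.load(f); return {k:d[k] for k in d.files}
E
python3 - <<'E'
from h import *
np.set_printoptions(precision=4,suppress=True)
p=load("w1.npz"); im=p["color"][:,:,::-1].copy()
# guesses: foot centre pixels & leg centre pixel
for a,b in [((187,197),(208,228)),((277,198),(250,178)),((362,195),(371,232)),((455,203),(434,174))]:
    A=atz(p,a,.008);B=atz(p,b,.03); d=A-B; yaw=np.arctan2(d[1],d[0])
    pose0=(A[0],A[1],yaw)
    q,i=fit(p,pose0); print(q,np.degrees(q[2]),"iou",i); overlay(p,im,q)
cv2.imwrite("pics/w1o.png",cv2.resize(im[140:260,140:500],None,fx=2.2,fy=2.2))
E
```

```text
[ 0.3652  0.096  -0.8617] -49.36918066376846 iou -0.0
[0.3969 0.2356 0.8854] 50.72876828514978 iou -0.0
[ 0.4102  0.3374 -1.9327] -110.73605118879826 iou -0.0
[ 0.4753  0.4366 -0.7521] -43.0924719691432 iou -0.0h.py:51: RuntimeWarning: overflow encountered in scalar negative
  s=sil(p,q,np.array([x0,y0]),Mb.shape,z); return -(s&Mb).sum()/max((s|Mb).sum(),1)
```

View pics/w1o.png

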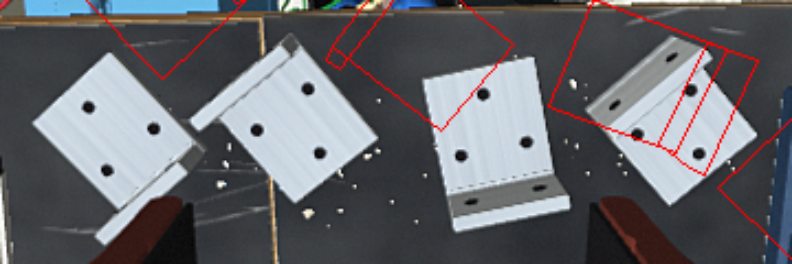

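```bash
sed -i 's/return -(s&Mb).sum()\/max((s|Mb).sum(),1)/return -float((s\&Mb).sum())\/max(float((s|Mb).sum()),1.)/; s/thr=105/thr=85/' h.py
cat > f1.py <<'E'
from h import *
np.set_printoptions(precision=4,suppress=True)
p=load("w1.npz"); im=p["color"][:,:,::-1].copy()
for a,b in [((187,197),(208,228)),((277,198),(250,178)),((362,195),(371,232)),((455,203),(434,174))]:
    A=atz(p,a,.008);B=atz(p,b,.03); d=A-B; yaw=np.arctan2(d[1],d[0])
    pose0=(A[0],A[1],yaw)
    q,i=fit(p,pose0); print(q,np.degrees(q[2]),"iou",i); overlay(p,im,q)
cv2.imwrite("pics/w1o2.png",cv2.resize(im[140:260,140:500],None,fx=2.2,fy=2.2))
E
python3 f1.py
```

```text
[ 0.4347  0.062  -2.4469] -140.1969285943206 iou 0.7246574956306027
[0.4383 0.1635 0.6596] 37.794612715991825 iou 0.7037319531462817
[ 0.4347  0.2645 -2.9455] -168.7667274185584 iou 0.9741486371658278
[0.4423 0.3678 0.7188] 41.18559159933525 iou 0.9409788087366538
```

View pics/w1o2.png

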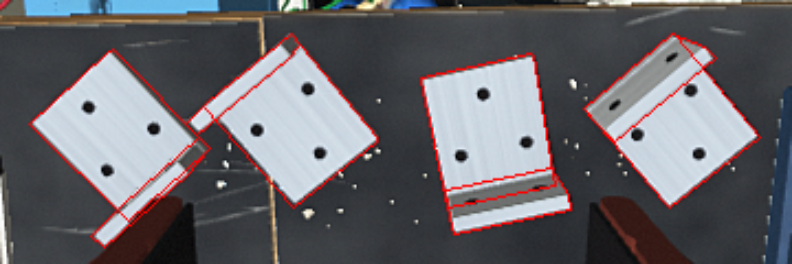

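```bash
python3 - <<'E'
from h import *
st(); go([0.55,0.17,0.25],90)
E
```

```text
t 3.87 tcp [0.4028 0.2142 0.2497] phi 88.94 F [-1.   0.7 -0.4] open 1.001 q [ 14.6  11.7 -54.6 109.   10.6  64.5  44.8]
row: [0.4932, -0.0009, -0.1383] -0.0059 dist mm 153.7 rows 4.0 phi0 88.94 t 3.8667 q7 44.8
```

drive_tool(steps=[0.49,0,-0.14,0,0.49,0,-0.14,0,0.49,0,-0.14,0,0.49,0,-0.14,0,0.49,0,-0.14,0,0.49,0,-0.14,0])

```text
time_s: 4.37
tcp_pos: [0.5496, 0.1695, 0.2487]
orientation: [[1.0, -0.002, 0.02], [-0.02, 0.001, 1.0], [-0.002, -1.0, 0.001]]
contact_force: [-0.7, 0.9, -0.7]
opening: 1.0
```

```bash
python3 - <<'E'
from h import *
st()
p=optics.camera("wrist"); cv2.imwrite("pics/w2.png",p["color"][:,:,::-1])
np.savez("w2.npz",color=p["color"],mtx=p["mtx"],rvec=p["rvec"],tvec=p["tvec"])
for t in ["slab","counter","collar_grip","lever_post","lever_pivot"]:
    for d in optics.pinpoint(p,t): print(t,round(d["confidence"],2),np.round(d["xyz"],4),proj(p,d["xyz"])[0].round())
E
```

```text
t 4.37 tcp [0.5496 0.1695 0.2487] phi 88.87 F [-0.7  0.9 -0.7] open 1.0 q [ 14.   24.7 -48.6  94.2  19.4  70.   50. ]
slab 0.85 [0.5929 0.0772 0.0017] [241. 206.]
counter 0.79 [ 0.5868  0.3262 -0.0018] [448. 196.]
collar_grip 0.69 [0.5928 0.3739 0.0564] [513. 215.]
lever_post 0.75 [0.6044 0.1951 0.0689] [343. 232.]
lever_post 0.67 [0.5918 0.0741 0.0013] [238. 205.]
lever_post 0.44 [0.5892 0.3752 0.0556] [515. 211.]
lever_pivot 0.96 [0.6038 0.2612 0.0741] [409. 232.]
```

View pics/w2.png

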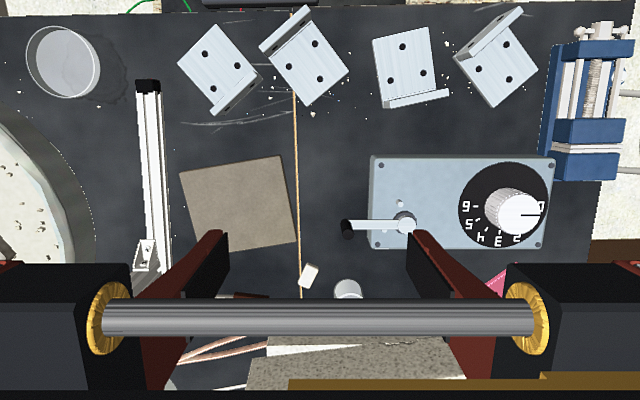

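```bash
cat >> h.py <<'E'
def fitbox(p,M,valid,P,pose0,z=0.):
    """silhouette fit of box pts P with mask M over valid region"""
    Mb=cv2.resize(M.astype(np.uint8),None,fx=SC,fy=SC,interpolation=cv2.INTER_NEAREST); V=cv2.resize(valid.astype(np.uint8),None,fx=SC,fy=SC,interpolation=cv2.INTER_NEAREST)
    Mb=Mb&V
    def cost(v):
        s=sil(p,(v[0]/1000,v[1]/1000,v[2]/40),np.zeros(2),Mb.shape,z,(P,))&V
        return -float((s&Mb).sum())/float((s|Mb).sum())
    v0=np.array([pose0[0]*1000,pose0[1]*1000,pose0[2]*40])
    r_=minimize(cost,v0,method="Nelder-Mead",options=dict(initial_simplex=v0+np.array([[0,0,0],[8,0,0],[0,8,0],[0,0,4.]]),xatol=.05,fatol=1e-5,maxiter=200))
    v=r_.x; return np.array([v[0]/1000,v[1]/1000,v[2]/40]),-r_.fun
SLAB=box((-61,-66,0),(61,66,16)); CNT=box((-52.5,-97.5,0),(52.5,97.5,40))
E
python3 - <<'E'
from h import *
np.set_printoptions(precision=4,suppress=True)
p=load("w2.npz"); c=p["color"].astype(int); im=p["color"][:,:,::-1].copy()
print(c[200,240],c[200,320],c[180,400],c[165,380],c[240,390])
H=np.zeros((400,640),bool)
V=H.copy(); V[100:228,165:310]=1
ms=(c.min(2)>75)&(c[:,:,0]>c[:,:,2]+8); ms=cv2.morphologyEx(ms.astype(np.uint8),cv2.MORPH_OPEN,np.ones((3,3)))
q,i=fitbox(p,ms&V,V,SLAB,(.595,.077,.13)); print("slab",q,np.degrees(q[2]),i)
h=cv2.convexHull(proj(p,bpts(SLAB,*q)).astype(np.float32)); cv2.polylines(im,[np.round(h).astype(np.int32)],True,(0,0,255),1)
V=H.copy(); V[130:228,362:620]=1
mc=(c.min(2)>85)&(c[:,:,2]>c[:,:,0]+5);mc=cv2.morphologyEx(mc.astype(np.uint8),cv2.MORPH_CLOSE,np.ones((5,5)))
cs,_=cv2.findContours(mc&V,0,1); b=max(cs,key=cv2.contourArea); mm=np.zeros((400,640),np.uint8); cv2.fillPoly(mm,[b],1)
q,i=fitbox(p,mm,V,CNT,(.587,.326,0.02)); print("counter",q,np.degrees(q[2]),i)
h=cv2.convexHull(proj(p,bpts(CNT,*q)).astype(np.float32)); cv2.polylines(im,[np.round(h).astype(np.int32)],True,(0,0,255),1)
def loc(x,y,z): return bpts(np.array([[x,y,z]])/1000,*q)[0]
for nm,P in [("collar",(0,45,73)),("pivot",(18,-62,68)),("post",(18,-127,82)),("post56",(18,-127,56))]:
    w=loc(*P); uv=proj(p,w)[0]; print(nm,w,uv); cv2.circle(im,tuple(int(round(v)) for v in uv),2,(0,255,0),-1)
cv2.imwrite("pics/w2o.png",cv2.resize(im[130:270,150:570],None,fx=1.9,fy=1.9))
E
```

```text
[154 146 130] [65 67 71] [179 195 209] [ 89  92 103] [175 192 203]
slab [0.6011 0.086  0.1325] 7.592929600475543 0.8589886068358985
counter [ 0.5922  0.3229 -0.0185] -1.0614434673172655 0.6647908468919882
collar [0.5931 0.3679 0.073 ] [516.2662 219.9215]
pivot [0.6091 0.2606 0.068 ] [406.9899 235.1622]
post [0.6079 0.1956 0.082 ] [344.7495 240.1623]
post56 [0.6079 0.1956 0.056 ] [342.9    231.2196]
```

View pics/w2o.png

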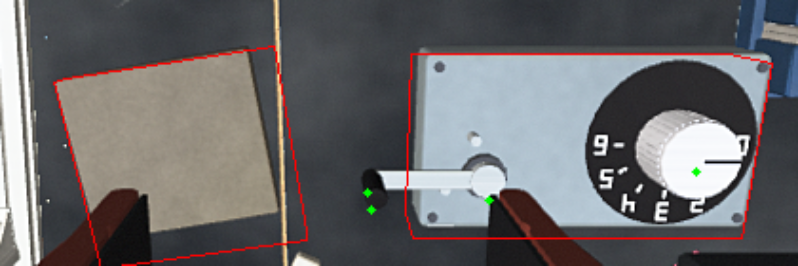

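```bash
python3 - <<'E'
from h import *
p=load("w2.npz"); im=p["color"][:,:,::-1]
a=cv2.resize(im[145:260,170:305],None,fx=5.5,fy=5.2,interpolation=cv2.INTER_CUBIC)
cv2.imwrite("pics/w2s.png",a)
b=cv2.resize(im[145:260,335:565],None,fx=3.4,fy=3.4,interpolation=cv2.INTER_CUBIC); cv2.imwrite("pics/w2c.png",b)
E
```

```text
(no output)
```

View pics/w2s.png

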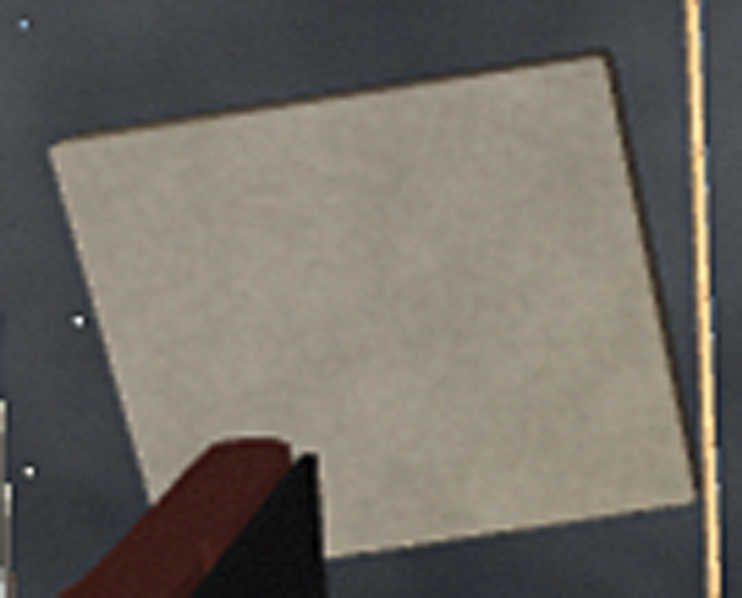

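View pics/w2c.png

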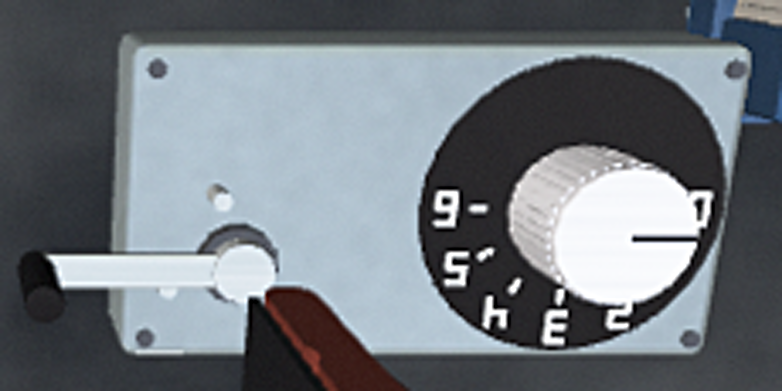

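```bash
python3 - <<'E'
from h import *
from scipy.optimize import least_squares
np.set_printoptions(precision=4,suppress=True)
p=load("w2.npz")
def pf(L,UV,p0):
    f=lambda v:(proj(p,bpts(np.array(L)/1000.,*v))-UV).ravel()
    r=least_squares(f,p0,x_scale=[.01,.01,.1]); print(r.x,np.degrees(r.x[2]),"res",r.fun.round(1)); return r.x
Z=lambda X,o,s:(np.array(X,float)+.5)/s+o-.5
uv=Z([(48,146),(606,57),(697,500)],np.array([170,145]),np.array([5.5,5.2]))
q=pf([(-61,-66,16),(-61,66,16),(61,66,16)],uv,(.597,.077,.13))
# remaining corner predicted & in zoom
w=(proj(p,bpts(np.array([[61,-66,16]])/1000.,*q))-[170,145]); print("4th",w*[5.5,5.2])
uv=Z([(132,45),(752,45),(125,352),(702,352),(245,268),(627,235)],np.array([335,145]),3.4)
q=pf([(-52.5,-97.5,40),(-52.5,97.5,40),(52.5,-97.5,40),(52.5,97.5,40)],uv[:4],(.587,.326,.0))
L=np.array([(0,45,73),(18,-62,58),(18,-127,82),(18,-127,58),(0,45,58),(18,-62,68),(18,-127,68)])/1000.
print((proj(p,bpts(L,*q))-[335,145])*3.4); print(bpts(L,*q))
E
```

```text
[0.5961 0.0763 0.159 ] 9.110259048502703 res [-9.9 -2.   3.2 -5.6  7.1  9.7]
4th [[146.501 641.745]]
[ 0.5858  0.3242 -0.0171] -0.9801215962183207 res [-1.1 -1.1  2.4 -1.4 -2.6  1.8  1.2  1.5]
[[623.6777 233.3833]
 [242.1894 275.6321]
 [ 37.9158 303.0655]
 [ 31.7571 276.0166]
 [596.5434 219.0307]
 [250.3036 286.4696]
 [ 34.2268 286.8638]]
[[0.5865 0.3692 0.073 ]
 [0.6027 0.2619 0.058 ]
 [0.6016 0.197  0.082 ]
 [0.6016 0.197  0.058 ]
 [0.5865 0.3692 0.058 ]
 [0.6027 0.2619 0.068 ]
 [0.6016 0.197  0.068 ]]
```

```bash
python3 - <<'E'
from h import *
np.set_printoptions(precision=4,suppress=True)
p=load("w2.npz")
Z=lambda X,o,s:(np.array(X,float)+.5)/s+o-.5
uv=Z([(48,146),(606,57),(697,500)],np.array([170,145]),np.array([5.5,5.2])); print(uv)
W=[atz(p,u,.016) for u in uv]; print(W); print(np.linalg.norm(W[0]-W[1]),np.linalg.norm(W[1]-W[2]))
q=(.596,.0763,.159)
print(proj(p,bpts(np.array([(-61,-66,16),(-61,66,16),(61,66,16)])/1000.,*q)))
uv=Z([(132,45),(752,45),(125,352),(702,352)],np.array([335,145]),3.4)
W=[atz(p,u,.04) for u in uv]; print(W)
E
```

```text
[[178.3182 172.6731]
 [279.7727 155.5577]
 [296.3182 240.75  ]]
[array([0.5487, 0.0124, 0.016 ]), array([0.5316, 0.128 , 0.016 ]), array([0.6333, 0.143 , 0.016 ])]
0.11681254863575809 0.10281562301513981
[[168.3691 170.6475]
 [282.9656 149.8841]
 [303.4516 250.4221]]
[array([0.5327, 0.2289, 0.04  ]), array([0.5364, 0.4204, 0.04  ]), array([0.6344, 0.2287, 0.04  ]), array([0.6381, 0.4192, 0.04  ])]
```

Slab's visible top measures about 103×117 mm at ~8.5° (its listed size fits a turned bounding box), centre ≈(0.592,0.077). Cross-checking bracket poses and the stand's post from this second view.

```bash
python3 - <<'E'
from h import *
np.set_printoptions(precision=4,suppress=True)
p=load("w2.npz"); im=p["color"][:,:,::-1].copy()
for q0 in [(.4347,.062,-140.2),(.4383,.1635,37.8),(.4347,.2645,-168.8),(.4423,.3678,41.2)]:
    q0=(q0[0],q0[1],np.radians(q0[2])); q,i=fit(p,q0); print(q,np.degrees(q[2]),i); overlay(p,im,q0,col=(0,255,0)); 
cv2.imwrite("pics/w2b.png",cv2.resize(im[0:130,150:560],None,fx=1.9,fy=1.9))
print("gusset",atz(p,(147,255),.03),atz(p,(140,84),.03),atz(p,(147,240),.0))
s=load("side.npz"); print("side post proj",proj(s,[[.67,-.018,z] for z in (0,.1,.3,.5)]).round())
s=load("scene.npz"); print("scene post proj",proj(s,[[.67,-.018,z] for z in (0,.1,.3,.5)]).round())
E
```

```text
[ 0.4348  0.062  -2.4516] -140.46764786621188 0.6846252596203021
[0.4382 0.164  0.6546] 37.50696784501832 0.7545005689206762
[ 0.4353  0.2647 -2.9439] -168.6708092966916 0.9656893149140119
[0.4425 0.3674 0.715 ] 40.96775021833026 0.8310469729201403
gusset [ 0.6421 -0.0296  0.03  ] [ 0.4537 -0.0103  0.03  ] [ 0.635  -0.0427  0.    ]
side post proj [[380. 324.]
 [385. 292.]
 [399. 205.]
 [422.  65.]]
scene post proj [[253. 192.]
 [250. 160.]
 [242.  85.]
 [233.  -7.]]
```

View pics/w2b.png

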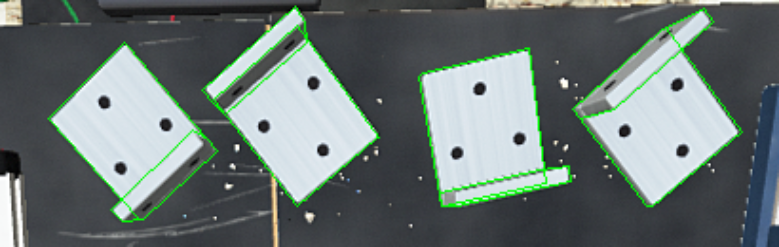

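```bash
python3 - <<'E'
from h import *
st(); go([.4648,.0869,.10],39.6)
E
```

```text
t 4.67 tcp [0.5481 0.1708 0.2502] phi 89.09 F [-0.3  0.3  0.9] open 1.0 q [ 13.9  24.5 -48.8  94.4  19.4  70.   50.1]
row: [-0.2732, 0.5005, -0.2841] 0.2749 dist mm 191.1 rows 7.0 phi0 89.09 t 4.6667 q7 50.1
```

drive_tool(steps=[-0.273,0.5,-0.284,0.275,-0.273,0.5,-0.284,0.275,-0.273,0.5,-0.284,0.275,-0.273,0.5,-0.284,0.275,-0.273,0.5,-0.284,0.275,-0.273,0.5,-0.284,0.275,-0.273,0.5,-0.284,0.275,-0.273,0.5,-0.284,0.275,-0.273,0.5,-0.284,0.275], hand=0.6)

```text
time_s: 5.42
tcp_pos: [0.4656, 0.0868, 0.1002]
orientation: [[0.64, 0.001, 0.769], [-0.769, -0.0, 0.64], [0.001, -1.0, 0.001]]
contact_force: [-0.4, -0.4, 0.4]
opening: 0.597
```

```bash
python3 - <<'E'
from h import *
st(); go([.4648,.0869,.014],39.6)
p=optics.camera("wrist"); im=p["color"][:,:,::-1].copy(); 
q=(.4348,.062,np.radians(-140.4)); overlay(p,im,q,col=(0,255,0)); cv2.imwrite("pics/w3.png",im)
E
```

```text
t 5.42 tcp [0.4656 0.0868 0.1002] phi 39.76 F [-0.4 -0.4  0.4] open 0.597 q [ 12.8  21.8 -35.5 117.6  17.6  45.7   6.6]
row: [-0.0018, 0.2872, -0.0018] 0.0009 dist mm 86.2 rows 3.0 phi0 39.76 t 5.4167 q7 6.6
```

View pics/w3.png

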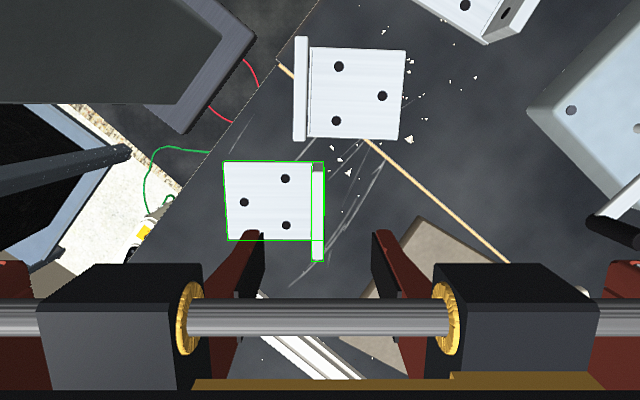

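Overlay matches; fingers straddle B1's leg at (317,212). Descend and grip.

drive_tool(steps=[0,0.12,0,0,0,0.22,0,0,0,0.265,0,0,-0.001,0.287,-0.001,0,-0.001,0.287,-0.001,0,-0.001,0.287,-0.001,0])

```text
time_s: 5.97
tcp_pos: [0.4655, 0.087, 0.014]
orientation: [[0.638, 0.0, 0.77], [-0.77, 0.0, 0.638], [-0.0, -1.0, 0.001]]
contact_force: [-0.2, 0.5, 0.1]
opening: 0.602
```

drive_tool(steps=[0,0,0,0,0,0,0,0,0,0,0,0,0,0,0,0,0,0,0,0,0,0,0,0], hand=0, newtons=40)

```text
time_s: 6.47
tcp_pos: [0.4653, 0.0865, 0.0138]
orientation: [[0.636, 0.0, 0.771], [-0.771, -0.0, 0.636], [0.0, -1.0, 0.0]]
contact_force: [-0.1, -0.6, -0.2]
opening: 0.185
```

```bash
python3 - <<'E'
from h import *
st()
E
```

```text
t 6.47 tcp [0.4653 0.0865 0.0138] phi 39.51 F [-0.1 -0.6 -0.2] open 0.185 q [  7.8  29.9 -30.1 121.   25.6  35.3  -0.8]
```

drive_tool(steps=[0,0,0,0,0,0,0,0,0,0,0,0,0,0,0,0])

```text
time_s: 6.8
tcp_pos: [0.4653, 0.0865, 0.0136]
orientation: [[0.636, 0.0, 0.771], [-0.771, -0.0, 0.636], [0.0, -1.0, 0.0]]
contact_force: [0.4, 0.8, 2.8]
opening: 0.089
```

drive_tool(steps=[0,-0.04,0,0,0,-0.08,0,0,0,-0.14,0,0,0,-0.2,0,0,0,-0.2,0,0])

```text
time_s: 7.22
tcp_pos: [0.4664, 0.087, 0.0758]
orientation: [[0.636, 0.003, 0.771], [-0.771, 0.001, 0.636], [0.002, -1.0, 0.003]]
contact_force: [1.2, 0.4, -2.5]
opening: 0.084
```

```bash
python3 - <<'E'
from h import *
st()
th=0; c=np.array([.593,.077]); 
# place B1 theta 180 : leg at +x ; grip phi=0
go([c[0]+.039,c[1],.10],0)
E
```

```text
t 7.22 tcp [0.4664 0.087  0.0758] phi 39.52 F [ 1.2  0.4 -2.5] open 0.084 q [ 11.7  24.1 -34.4 118.7  20.   42.6   4.3]
row: [0.3769, -0.0808, 0.4045] 0.2195 dist mm 167.6 rows 6.0 phi0 39.52 t 7.2167 q7 4.3
```

drive_tool(steps=[0.377,-0.03,0.404,0.22,0.377,-0.03,0.404,0.22,0.377,-0.03,0.404,0.22,0.377,-0.03,0.404,0.22,0.377,-0.03,0.404,0.22,0.377,-0.03,0.404,0.22,0.377,-0.03,0.404,0.22,0.377,-0.03,0.404,0.22])

```text
time_s: 7.88
tcp_pos: [0.6297, 0.0764, 0.0811]
orientation: [[0.002, -0.002, 1.0], [-1.0, -0.001, 0.002], [0.001, -1.0, -0.002]]
contact_force: [0.1, 0.7, -2.2]
opening: 0.093
```

```bash
python3 - <<'E'
from h import *
np.set_printoptions(precision=4,suppress=True)
s=st()
p=optics.camera("wrist"); im=p["color"][:,:,::-1].copy(); np.savez("w4.npz",**{k:p[k] for k in("color","mtx","rvec","tvec")})
t=s["tcp_pos"]; ph=np.radians(phi_of(s["orientation"])+180)
q=(t[0]+.039*np.cos(ph),t[1]+.039*np.sin(ph),ph); print(q)
overlay(p,im,q,z=t[2]-.0138,col=(0,255,0)); cv2.imwrite("pics/w4.png",im)
E
```

```text
t 7.88 tcp [0.6297 0.0764 0.0811] phi 0.09 F [ 0.1  0.7 -2.2] open 0.093 q [  3.9  34.6 -21.7  96.5  15.4  52.  -23.8]
(np.float64(0.5906610156288971), np.float64(0.07634103778381247), np.float64(3.1430927999820564))
```

View pics/w4.png

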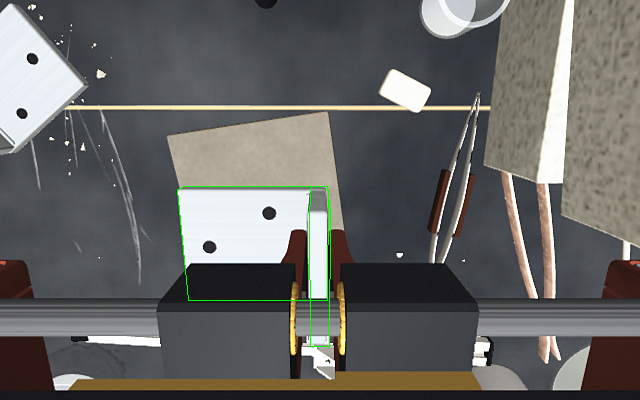

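```bash
python3 - <<'E'
from h import *
np.set_printoptions(precision=4,suppress=True)
p=load("w4.npz")
cv2.imwrite("pics/w4z.png",cv2.resize(p["color"][95:250,155:360,::-1],None,fx=3.8,fy=3.8,interpolation=cv2.INTER_CUBIC))
for uv in [(168,137),(328,112),(345,232)]: print(atz(p,uv,.016))
E
```

```text
[0.534  0.1263 0.016 ]
[0.6351 0.1419 0.016 ]
[0.6474 0.0629 0.016 ]
```

View pics/w4z.png

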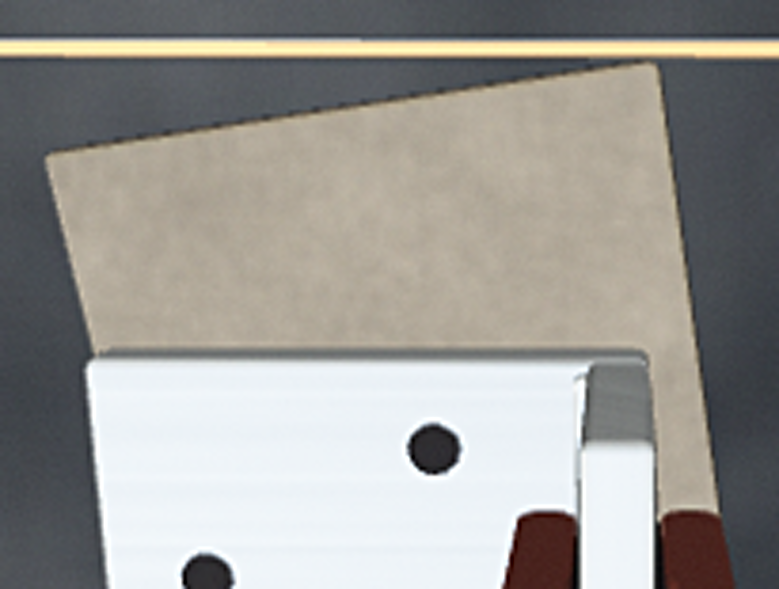

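drive_tool(steps=[-0.002,0.06,0.008,0,-0.002,0.11,0.008,0,-0.002,0.145,0.008,0,-0.002,0.16,0.008,0,-0.002,0.167,0.008,0,-0.002,0.167,0.008,0,-0.002,0.167,0.008,0])

```text
time_s: 8.52
tcp_pos: [0.6333, 0.0771, 0.033]
orientation: [[-0.001, 0.001, 1.0], [-1.0, 0.0, -0.001], [-0.0, -1.0, 0.001]]
contact_force: [0.2, -0.8, -1.8]
opening: 0.089
```

```bash
python3 - <<'E'
from h import *
st(); go([.632,.077,.0298],0)
E
```

```text
t 8.52 tcp [0.6333 0.0771 0.033 ] phi -0.07 F [ 0.2 -0.8 -1.8] open 0.089 q [  3.   38.2 -20.5  97.7  17.2  47.2 -25.3]
row: [0.0002, 0.0108, -0.0045] -0.0004 dist mm 3.5 rows 1.0 phi0 -0.07 t 8.5167 q7 -25.3
```

drive_tool(steps=[0,0.005,-0.003,0,0,0.01,-0.003,0,0,0.012,-0.003,0,0,0.012,-0.003,0])

```text
time_s: 8.85
tcp_pos: [0.6324, 0.0771, 0.0298]
orientation: [[-0.001, 0.001, 1.0], [-1.0, -0.0, -0.001], [0.0, -1.0, 0.001]]
contact_force: [-2.0, -0.7, 3.7]
opening: 0.091
```

drive_tool(steps=[0,0,0,0,0,0,0,0,0,0,0,0,0,0,0,0], hand=0.3)

```text
time_s: 9.18
tcp_pos: [0.6322, 0.077, 0.0289]
orientation: [[-0.001, 0.0, 1.0], [-1.0, 0.0, -0.001], [-0.0, -1.0, 0.0]]
contact_force: [0.2, -0.7, 0.2]
opening: 0.291
```

drive_tool(steps=[0,-0.06,0,0,0,-0.14,0,0,0,-0.25,0,0,0,-0.35,0,0,0,-0.35,0,0])

```text
time_s: 9.6
tcp_pos: [0.6354, 0.078, 0.1403]
orientation: [[-0.002, 0.009, 1.0], [-1.0, 0.002, -0.002], [-0.002, -1.0, 0.009]]
contact_force: [0.8, -0.2, 0.4]
opening: 0.3
```

```bash
python3 - <<'E'
from h import *
np.set_printoptions(precision=4,suppress=True)
s=st()
p=optics.camera("wrist"); im=p["color"][:,:,::-1].copy(); np.savez("w5.npz",**{k:p[k] for k in("color","mtx","rvec","tvec")})
overlay(p,im,(.593,.077,np.pi),z=.016,col=(0,255,0)); cv2.imwrite("pics/w5.png",im)
E
```

```text
t 9.6 tcp [0.6354 0.078  0.1403] phi -0.09 F [ 0.8 -0.2  0.4] open 0.3 q [  4.6  31.  -22.8  93.5  13.7  57.7 -22.6]
```

View pics/w5.png

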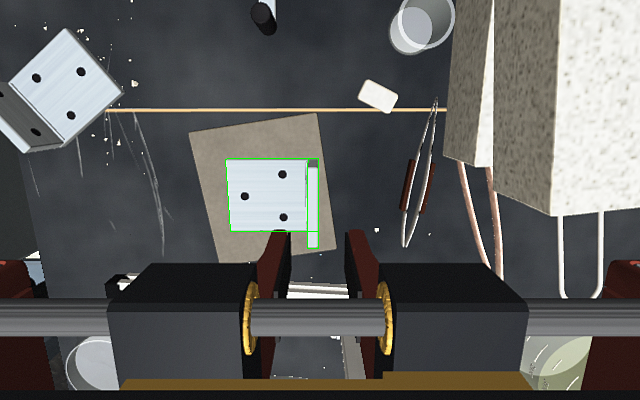

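```bash
python3 - <<'E'
from h import *
np.set_printoptions(precision=4,suppress=True)
p=load("w5.npz")
cv2.imwrite("pics/w5z.png",cv2.resize(p["color"][105:270,180:345,::-1],None,fx=3.6,fy=3.6,interpolation=cv2.INTER_CUBIC))
C=np.array([atz(p,uv,.016) for uv in [(189.5,133),(316,113.5),(336,248),(217,262)]]); print(C)
x=np.linalg.solve(np.array([C[2,:2]-C[0,:2],-(C[3,:2]-C[1,:2])]).T,C[1,:2]-C[0,:2]); print("diag mid",(C[0]+C[2])/2)
print(fit(p,(.593,.077,np.pi),z=.016))
st()
E
```

```text
[[0.5342 0.1267 0.016 ]
 [0.6346 0.1417 0.016 ]
 [0.6517 0.0283 0.016 ]
 [0.5479 0.0157 0.016 ]]
diag mid [0.593  0.0775 0.016 ]
(array([0.5901, 0.0989, 2.7585]), np.float64(0.45439351074514495))
t 9.65 tcp [0.6343 0.0775 0.1375] phi -0.1 F [0.4 0.8 0.6] open 0.302 q [  4.6  31.1 -22.7  93.7  13.7  57.6 -22.6]
```

View pics/w5z.png

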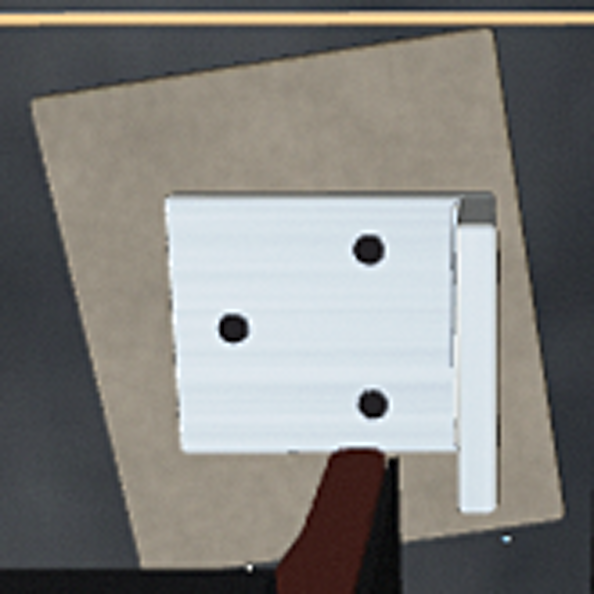

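```bash
python3 - <<'E'
from h import *
go([.4074,.1400,.11],37.6)
E
```

```text
row: [-0.207, 0.0915, -0.7566] -0.2094 dist mm 236.9 rows 6.0 phi0 -0.1 t 9.65 q7 -22.6
```

drive_tool(steps=[-0.207,0.092,-0.757,-0.21,-0.207,0.092,-0.757,-0.21,-0.207,0.092,-0.757,-0.21,-0.207,0.092,-0.757,-0.21,-0.207,0.092,-0.757,-0.21,-0.207,0.092,-0.757,-0.21,-0.207,0.092,-0.757,-0.21,-0.207,0.092,-0.757,-0.21,-0.207,0.092,-0.757,-0.21], hand=0.6)

```text
time_s: 10.4
tcp_pos: [0.4059, 0.1392, 0.1061]
orientation: [[0.611, 0.0, 0.792], [-0.792, 0.0, 0.611], [0.0, -1.0, 0.0]]
contact_force: [0.8, -0.3, 0.1]
opening: 0.597
```

```bash
python3 - <<'E'
from h import *
st(); go([.4074,.1400,.0138],37.6)
p=optics.camera("wrist"); im=p["color"][:,:,::-1].copy(); np.savez("w6.npz",**{k:p[k] for k in("color","mtx","rvec","tvec")})
overlay(p,im,(.4383,.1638,np.radians(37.6)),col=(0,255,0));overlay(p,im,(.435,.2646,np.radians(-168.7)),col=(0,255,0)); cv2.imwrite("pics/w6.png",im)
E
```

```text
t 10.4 tcp [0.4059 0.1392 0.1061] phi 37.64 F [ 0.8 -0.3  0.1] open 0.597 q [  6.3  17.3 -36.7 122.8  14.8  44.1  -2.3]
row: [0.0009, 0.3077, 0.0055] 0.0002 dist mm 92.3 rows 3.0 phi0 37.64 t 10.4 q7 -2.3
```

View pics/w6.png

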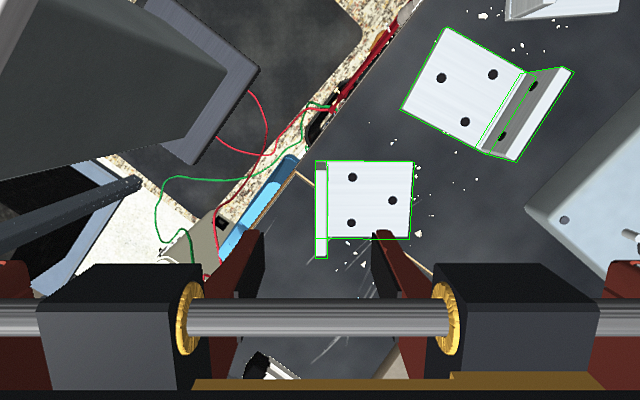

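Both B2 (leg at (321,210)) and B3 (490,100) match their models. Descend and grip B2.

drive_tool(steps=[0,0.13,0,0,0,0.24,0.003,0,0,0.285,0.005,0,0,0.307,0.005,0,0,0.307,0.005,0,0,0.307,0.005,0])

```text
time_s: 10.95
tcp_pos: [0.4069, 0.1405, 0.0143]
orientation: [[0.611, -0.0, 0.791], [-0.791, 0.0, 0.611], [-0.0, -1.0, 0.0]]
contact_force: [0.6, -0.5, 0.5]
opening: 0.6
```

drive_tool(steps=[0,0,0,0,0,0,0,0,0,0,0,0,0,0,0,0,0,0,0,0,0,0,0,0,0,0,0,0,0,0,0,0,0,0,0,0], hand=0, newtons=40)

```text
time_s: 11.7
tcp_pos: [0.4065, 0.1404, 0.0143]
orientation: [[0.612, 0.0, 0.791], [-0.791, 0.0, 0.612], [0.0, -1.0, 0.0]]
contact_force: [0.0, 0.1, 3.3]
opening: 0.092
```

```bash
python3 - <<'E'
from h import *
st()
E
```

```text
t 11.7 tcp [0.4065 0.1404 0.0143] phi 37.71 F [0.  0.1 3.3] open 0.092 q [ -0.3  26.8 -30.4 126.7  25.4  32.3 -12.1]
```

drive_tool(steps=[0,-0.04,0,0,0,-0.1,0,0,0,-0.18,0,0,0,-0.255,0,0,0,-0.255,0,0])

```text
time_s: 12.12
tcp_pos: [0.4078, 0.1412, 0.0936]
orientation: [[0.612, 0.004, 0.791], [-0.791, 0.001, 0.612], [0.002, -1.0, 0.004]]
contact_force: [0.8, 0.6, -2.0]
opening: 0.088
```

```bash
python3 - <<'E'
from h import *
st(); go([.554,.0779,.092],0)
E
```

```text
t 12.12 tcp [0.4078 0.1412 0.0936] phi 37.72 F [ 0.8  0.6 -2. ] open 0.088 q [  5.8  18.8 -36.6 123.3  16.6  42.4  -4. ]
row: [0.4649, 0.0052, 0.2563] 0.2096 dist mm 159.3 rows 6.0 phi0 37.72 t 12.1167 q7 -4.0
```

drive_tool(steps=[0.465,0,0.256,0.21,0.465,0,0.256,0.21,0.465,0,0.256,0.21,0.465,0,0.256,0.21,0.465,0,0.256,0.21,0.465,0,0.256,0.21,0.465,0,0.256,0.21,0.465,0,0.256,0.21])

```text
time_s: 12.78
tcp_pos: [0.5515, 0.077, 0.0894]
orientation: [[0.001, -0.002, 1.0], [-1.0, -0.001, 0.001], [0.001, -1.0, -0.002]]
contact_force: [0.3, 0.4, -1.4]
opening: 0.086
```

```bash
cat >> h.py <<'E'
def snap(name,poses,crop=None,f=1):
    p=optics.camera("wrist"); im=p["color"][:,:,::-1].copy(); np.savez(name+".npz",**{k:p[k] for k in("color","mtx","rvec","tvec")})
    for q,z,c in poses: overlay(p,im,q,z=z,col=c)
    if crop: im=cv2.resize(im[crop[1]:crop[3],crop[0]:crop[2]],None,fx=f,fy=f,interpolation=cv2.INTER_CUBIC)
    cv2.imwrite("pics/"+name+".png",im); return p
def held(s,dx,zoff,flip=False,):
    """bracket pose from tcp; dx: TCP minus leg centre along tool x; flip: theta=phi+180"""
    ph=np.radians(phi_of(s["orientation"])); X=np.array([np.sin(ph),-np.cos(ph)]); t=s["tcp_pos"]
    th=ph+(np.pi if flip else 0); l=t[:2]-dx*X; m=l+.039*np.array([np.cos(th),np.sin(th)]); return (m[0],m[1],th),t[2]-zoff
G=(0,255,0);RD=(0,0,255)
E
python3 - <<'E'
from h import *
s=st(); go([.554,.0779,.0385],0)
q,z=held(s,-.0009,.0143); print(np.round(q,4),z)
snap("w7",[(q,z,G),((.593,.077,np.pi),.016,RD)])
E
```

```text
t 12.78 tcp [0.5515 0.077  0.0894] phi 0.04 F [ 0.3  0.4 -1.4] open 0.086 q [  4.9  27.8 -23.3 107.3  14.4  47.9 -25.7]
row: [-0.0032, 0.1697, 0.0084] 0.0002 dist mm 51.0 rows 2.0 phi0 0.04 t 12.7833 q7 -25.7
[0.5905 0.0761 0.0006] 0.07511514934097693
```

View pics/w7.png

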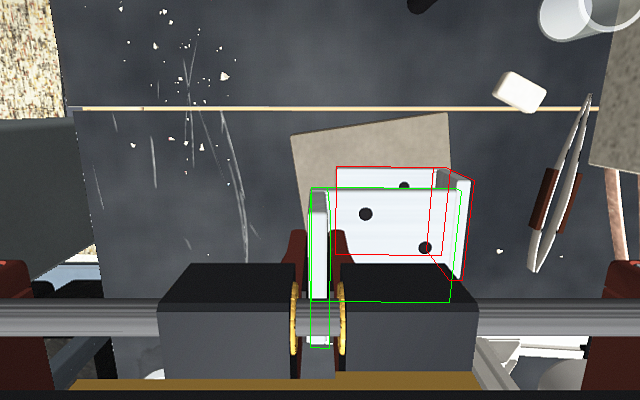

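drive_tool(steps=[0,0,0,0,0,0,0,0,0,0,0,0])

```text
time_s: 13.08
tcp_pos: [0.5522, 0.077, 0.0907]
orientation: [[-0.001, 0.0, 1.0], [-1.0, -0.0, -0.001], [0.0, -1.0, 0.0]]
contact_force: [-0.7, 0.1, -1.9]
opening: 0.088
```

```bash
python3 - <<'E'
from h import *
s=st(); go([.554,.0779,.0383],0)
E
```

```text
t 13.08 tcp [0.5522 0.077  0.0907] phi -0.04 F [-0.7  0.1 -1.9] open 0.088 q [  5.   27.7 -23.3 107.3  14.4  47.9 -25.7]
row: [-0.003, 0.1746, 0.0059] -0.0002 dist mm 52.4 rows 2.0 phi0 -0.04 t 13.0833 q7 -25.7
```

drive_tool(steps=[-0.003,0.0,0.006,0,-0.003,0.05,0.006,0,-0.003,0.1,0.006,0,-0.003,0.14,0.006,0,-0.003,0.15,0.006,0,-0.003,0.15,0.006,0,-0.003,0.15,0.006,0])

```text
time_s: 13.67
tcp_pos: [0.5543, 0.078, 0.0458]
orientation: [[-0.001, -0.0, 1.0], [-1.0, 0.0, -0.001], [-0.0, -1.0, -0.0]]
contact_force: [1.3, 0.9, -1.4]
opening: 0.086
```

```bash
python3 - <<'E'
from h import *
s=st(); go([.554,.0779,.0383],0)
E
```

```text
t 13.67 tcp [0.5543 0.078  0.0458] phi -0.08 F [ 1.3  0.9 -1.4] open 0.086 q [  3.6  31.4 -21.9 108.7  16.6  43.  -27.6]
row: [0.0004, 0.0251, -0.0011] -0.0004 dist mm 7.5 rows 1.0 phi0 -0.08 t 13.6667 q7 -27.6
```

drive_tool(steps=[0,0.012,-0.001,0,0,0.02,-0.001,0,0,0.0255,-0.001,0,0,0.0265,-0.001,0,0,0.0265,-0.001,0])

```text
time_s: 14.08
tcp_pos: [0.554, 0.0779, 0.0383]
orientation: [[-0.001, 0.001, 1.0], [-1.0, -0.0, -0.001], [0.0, -1.0, 0.001]]
contact_force: [-1.7, -1.0, 4.1]
opening: 0.088
```

drive_tool(steps=[0,0,0,0,0,0,0,0,0,0,0,0,0,0,0,0], hand=0.3)

```text
time_s: 14.42
tcp_pos: [0.554, 0.0779, 0.0377]
orientation: [[-0.001, 0.0, 1.0], [-1.0, 0.0, -0.001], [-0.0, -1.0, 0.0]]
contact_force: [0.1, 0.3, -0.1]
opening: 0.294
```

drive_tool(steps=[0,-0.06,0,0,0,-0.14,0,0,0,-0.25,0,0,0,-0.38,0,0,0,-0.38,0,0,0,-0.38,0,0])

```text
time_s: 14.92
tcp_pos: [0.5554, 0.0781, 0.154]
orientation: [[-0.002, 0.005, 1.0], [-1.0, 0.0, -0.002], [-0.0, -1.0, 0.005]]
contact_force: [-0.4, -0.2, -1.0]
opening: 0.303
```

```bash
python3 - <<'E'
from h import *
s=st(); go([.473,.272,.12],11.3)
snap("w8",[((.593,.077,0),.024,G),((.593,.077,np.pi),.016,RD)],(230,100,520,300),2.7)
E
```

```text
t 14.92 tcp [0.5554 0.0781 0.154 ] phi -0.1 F [-0.4 -0.2 -1. ] open 0.303 q [  6.2  23.3 -24.8 103.9  11.8  55.  -23.6]
row: [-0.6457, 0.1133, -0.2759] -0.0633 dist mm 213.4 rows 6.0 phi0 -0.1 t 14.9167 q7 -23.6
```

View pics/w8.png

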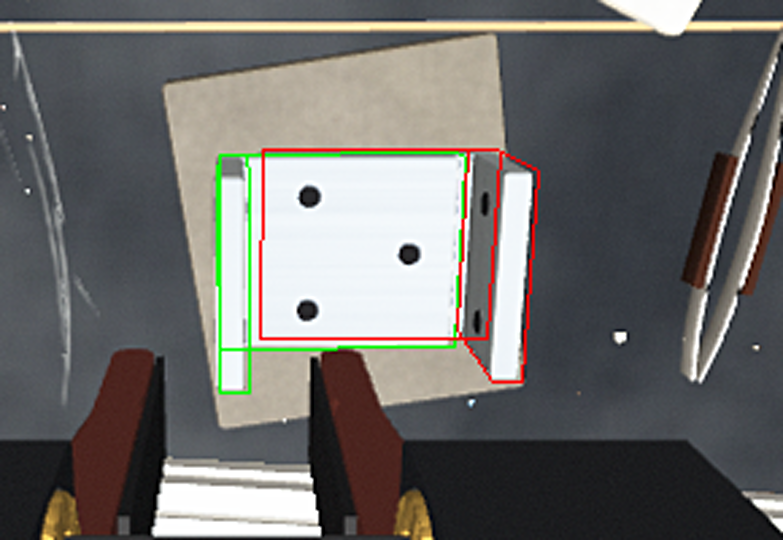

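drive_tool(steps=[-0.645,0.1,-0.276,-0.064,-0.645,0.1,-0.276,-0.064,-0.645,0.1,-0.276,-0.064,-0.645,0.1,-0.276,-0.064,-0.645,0.1,-0.276,-0.064,-0.645,0.1,-0.276,-0.064,-0.645,0.1,-0.276,-0.064,-0.645,0.1,-0.276,-0.064], hand=0.5)

```text
time_s: 15.63
tcp_pos: [0.4708, 0.2706, 0.1203]
orientation: [[0.199, -0.002, 0.98], [-0.98, -0.002, 0.199], [0.001, -1.0, -0.002]]
contact_force: [0.1, -1.0, 1.4]
opening: 0.5
```

```bash
python3 - <<'E'
from h import *
s=st(); go([.4733,.2722,.014],11.25)
p=snap("w9",[((.435,.2646,np.radians(-168.75)),0,G),((.4424,.3676,np.radians(41.1)),0,G)])
q0=(.435,.2646,np.radians(-168.75))
E
```

```text
t 15.63 tcp [0.4708 0.2706 0.1203] phi 11.49 F [ 0.1 -1.   1.4] open 0.5 q [-11.9  25.3 -29.8 107.5  15.7  51.4 -37.7]
row: [-0.0034, 0.3544, 0.0091] 0.0013 dist mm 106.3 rows 3.0 phi0 11.49 t 15.6333 q7 -37.7
```

View pics/w9.png

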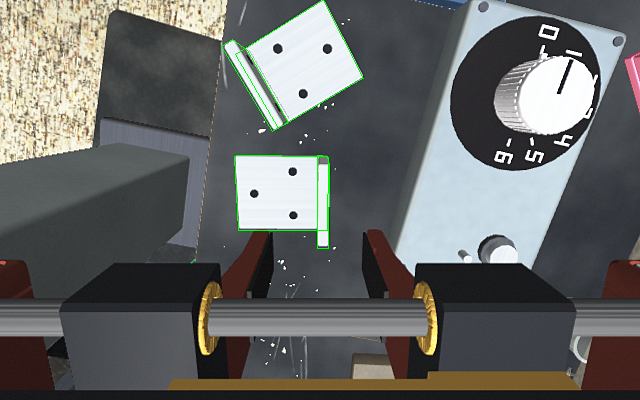

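drive_tool(steps=[-0.003,0.13,0.009,0,-0.003,0.25,0.009,0,-0.003,0.32,0.009,0,-0.003,0.35,0.008,0,-0.003,0.353,0.007,0,-0.003,0.353,0.007,0,-0.003,0.353,0.007,0])

```text
time_s: 16.27
tcp_pos: [0.4744, 0.2728, 0.0171]
orientation: [[0.197, 0.002, 0.98], [-0.98, 0.001, 0.197], [-0.001, -1.0, 0.002]]
contact_force: [-0.5, -0.2, 0.3]
opening: 0.499
```

drive_tool(steps=[0,0,0,0,0,0,0,0,0,0,0,0,0,0,0,0,0,0,0,0,0,0,0,0,0,0,0,0,0,0,0,0], hand=0, newtons=40)

```text
time_s: 16.93
tcp_pos: [0.4734, 0.2729, 0.016]
orientation: [[0.198, 0.0, 0.98], [-0.98, 0.0, 0.198], [-0.0, -1.0, 0.0]]
contact_force: [0.4, -0.4, 3.0]
opening: 0.089
```

```bash
python3 - <<'E'
from h import *
s=st(); ph=np.radians(phi_of(s["orientation"])); print((s["tcp_pos"][:2]-[.4733,.2722])@[np.sin(ph),-np.cos(ph)])
E
```

```text
t 16.93 tcp [0.4734 0.2729 0.016 ] phi 11.44 F [ 0.4 -0.4  3. ] open 0.089 q [-15.5  33.8 -25.7 111.2  22.2  39.8 -43.2]
-0.0006958110088771445
```

drive_tool(steps=[0,-0.04,0,0,0,-0.1,0,0,0,-0.2,0,0,0,-0.3,0,0,0,-0.3,0,0])

```text
time_s: 17.35
tcp_pos: [0.4753, 0.2749, 0.1115]
orientation: [[0.199, 0.006, 0.98], [-0.98, 0.004, 0.199], [-0.003, -1.0, 0.007]]
contact_force: [1.6, 0.3, -1.6]
opening: 0.086
```

```bash
python3 - <<'E'
from h import *
s=st(); go([.5923,.116,.106],90)
E
```

```text
t 17.35 tcp [0.4753 0.2749 0.1115] phi 11.46 F [ 1.6  0.3 -1.6] open 0.086 q [-12.2  26.2 -29.7 107.6  16.6  50.  -38.5]
row: [0.5964, 0.0183, 0.2769] -0.4364 dist mm 197.3 rows 11.0 phi0 11.46 t 17.35 q7 -38.5
```

drive_tool(steps=[0.2,0.0,0.09,-0.2,0.5,0.01,0.23,-0.437,0.596,0.01,0.277,-0.437,0.596,0.01,0.277,-0.437,0.596,0.01,0.277,-0.437,0.596,0.01,0.277,-0.437,0.596,0.01,0.277,-0.437,0.596,0.01,0.277,-0.437,0.596,0.01,0.277,-0.437,0.596,0.01,0.277,-0.437])

```text
time_s: 18.18
tcp_pos: [0.5897, 0.1137, 0.1026]
orientation: [[0.993, -0.001, 0.12], [-0.12, -0.0, 0.993], [-0.001, -1.0, -0.0]]
contact_force: [-1.1, 0.9, -0.9]
opening: 0.092
```

drive_tool(steps=[0,0,0,-0.05,0,0,0,-0.05,0,0,0,-0.05,0,0,0,-0.05])

```text
time_s: 18.52
tcp_pos: [0.5898, 0.1137, 0.1026]
orientation: [[1.0, -0.001, -0.029], [0.029, -0.0, 1.0], [-0.001, -1.0, 0.0]]
contact_force: [1.0, -0.7, -1.8]
opening: 0.092
```

```bash
python3 - <<'E'
from h import *
s=st(); go([.5923,.116,.106],90)
E
```

```text
t 18.52 tcp [0.5898 0.1137 0.1026] phi 91.65 F [ 1.  -0.7 -1.8] open 0.092 q [ 16.4  36.1 -45.5  99.6  30.   57.2  51.3]
row: [0.0086, -0.0114, 0.0073] 0.0092 dist mm 4.8 rows 1.0 phi0 91.65 t 18.5167 q7 51.3
```

drive_tool(steps=[0.0086,0,0.0073,0.009,0.0086,0,0.0073,0.009,0.0086,0,0.0073,0.009])

```text
time_s: 18.77
tcp_pos: [0.5925, 0.1165, 0.1028]
orientation: [[1.0, 0.0, -0.002], [0.002, -0.0, 1.0], [0.0, -1.0, -0.0]]
contact_force: [0.2, 0.4, -1.2]
opening: 0.089
```

```bash
python3 - <<'E'
from h import *
s=st(); go([.5923,.116,.048],90)
q,z=held(s,-.0007,.016,True); print(np.round(q,4),z)
snap("w10",[((.593,.077,0),.024,RD),((.593,.077,np.pi),.016,RD),(q,z,G)])
E
```

```text
t 18.77 tcp [0.5925 0.1165 0.1028] phi 90.14 F [ 0.2  0.4 -1.2] open 0.089 q [ 15.8  36.2 -45.   99.2  29.8  57.3  49.8]
row: [-0.0008, 0.1828, -0.0015] 0.0008 dist mm 54.8 rows 2.0 phi0 90.14 t 18.7667 q7 49.8
[0.5933 0.0775 4.7148] 0.08684305342489727
```

View pics/w10.png

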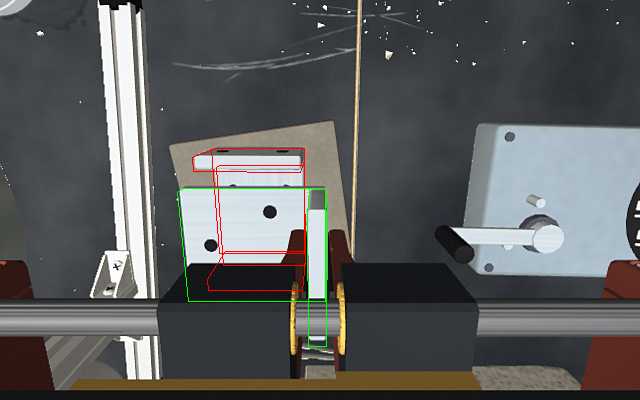

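drive_tool(steps=[0,0.05,-0.001,0.0008,0,0.1,-0.001,0.0008,0,0.14,-0.001,0.0008,0,0.155,-0.001,0.0008,0,0.155,-0.001,0.0008,0,0.155,-0.001,0.0008])

```text
time_s: 19.32
tcp_pos: [0.5924, 0.1161, 0.056]
orientation: [[1.0, -0.001, -0.0], [0.0, 0.0, 1.0], [-0.001, -1.0, 0.0]]
contact_force: [0.2, 0.4, -1.2]
opening: 0.088
```

```bash
python3 - <<'E'
from h import *
s=st(); go([.5923,.116,.048],90)
E
```

```text
t 19.32 tcp [0.5924 0.1161 0.056 ] phi 90.02 F [ 0.2  0.4 -1.2] open 0.088 q [ 14.3  39.4 -42.8 101.   32.7  52.9  47.5]
row: [-0.0004, 0.0266, -0.0005] 0.0001 dist mm 8.0 rows 1.0 phi0 90.02 t 19.3167 q7 47.5
```

drive_tool(steps=[0,0.013,0,0,0,0.021,0,0,0,0.0265,0,0,0,0.028,0,0,0,0.028,0,0])

```text
time_s: 19.73
tcp_pos: [0.5927, 0.116, 0.0481]
orientation: [[1.0, 0.0, 0.0], [-0.0, -0.0, 1.0], [0.0, -1.0, -0.0]]
contact_force: [0.3, 0.3, -0.9]
opening: 0.085
```

drive_tool(steps=[0,0,0,0,0,0,0,0,0,0,0,0,0,0,0,0], hand=0.3)

```text
time_s: 20.07
tcp_pos: [0.5927, 0.116, 0.0481]
orientation: [[1.0, 0.0, 0.0], [-0.0, 0.0, 1.0], [0.0, -1.0, 0.0]]
contact_force: [-0.5, 0.0, -0.1]
opening: 0.297
```

drive_tool(steps=[0,-0.06,0,0,0,-0.14,0,0,0,-0.25,0,0,0,-0.38,0,0,0,-0.38,0,0,0,-0.38,0,0])

```text
time_s: 20.57
tcp_pos: [0.594, 0.1165, 0.1643]
orientation: [[1.0, 0.005, 0.0], [-0.0, 0.001, 1.0], [0.005, -1.0, 0.001]]
contact_force: [0.2, -0.2, -0.3]
opening: 0.298
```

```bash
python3 - <<'E'
from h import *
s=st()
snap("w11",[((.593,.077,0),.024,RD),((.593,.077,np.pi),.016,RD),((.593,.077,-np.pi/2),.032,G)])
E
```

```text
t 20.57 tcp [0.594  0.1165 0.1643] phi 89.98 F [ 0.2 -0.2 -0.3] open 0.298 q [ 17.5  32.4 -47.4  96.   26.4  63.   52.4]
```

View pics/w11.png

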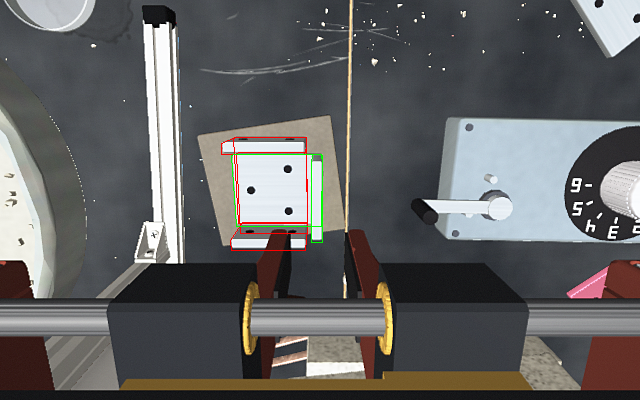

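```bash
python3 - <<'E'
from h import *
go([.4064,.3495,.13],41.1)
E
```

```text
row: [-0.6222, 0.1081, 0.7787] 0.2715 dist mm 300.8 rows 8.0 phi0 89.98 t 20.6167 q7 52.4
```

drive_tool(steps=[-0.622,0.1,0.778,0.272,-0.622,0.1,0.778,0.272,-0.622,0.1,0.778,0.272,-0.622,0.1,0.778,0.272,-0.622,0.1,0.778,0.272,-0.622,0.1,0.778,0.272,-0.622,0.1,0.778,0.272,-0.622,0.1,0.778,0.272,-0.622,0.1,0.778,0.272,-0.622,0.1,0.778,0.272], hand=0.6)

```text
time_s: 21.45
tcp_pos: [0.4048, 0.3494, 0.1305]
orientation: [[0.659, -0.002, 0.752], [-0.752, -0.002, 0.659], [0.0, -1.0, -0.002]]
contact_force: [0.6, -1.2, -0.8]
opening: 0.598
```

```bash
python3 - <<'E'
from h import *
s=st(); go([.4064,.3495,.0145],41.1)
p=snap("w12",[((.4424,.3676,np.radians(41.1)),0,G)])
E
```

```text
t 21.45 tcp [0.4048 0.3494 0.1305] phi 41.24 F [ 0.6 -1.2 -0.8] open 0.598 q [-15.5  25.9 -39.3 107.7  20.1  53.6 -22.9]
row: [0.0033, 0.3868, 0.0044] 0.0008 dist mm 116.1 rows 3.0 phi0 41.24 t 21.45 q7 -22.9
```

View pics/w12.png

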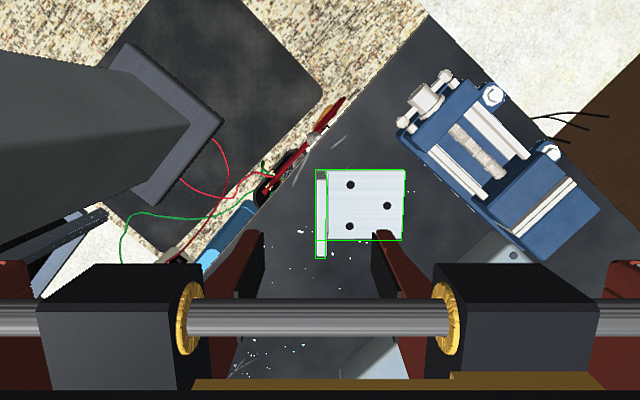

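drive_tool(steps=[0.002,0.13,0.003,0,0.002,0.25,0.003,0,0.002,0.34,0.003,0,0.002,0.375,0.003,0,0.002,0.386,0.003,0,0.002,0.386,0.003,0,0.002,0.386,0.003,0])

```text
time_s: 22.08
tcp_pos: [0.4081, 0.3498, 0.0172]
orientation: [[0.656, 0.001, 0.755], [-0.755, 0.001, 0.656], [0.0, -1.0, 0.002]]
contact_force: [-0.5, -0.7, -0.0]
opening: 0.602
```

drive_tool(steps=[0,0,0,0,0,0,0,0,0,0,0,0,0,0,0,0,0,0,0,0,0,0,0,0,0,0,0,0,0,0,0,0,0,0,0,0], hand=0, newtons=50)

```text
time_s: 22.83
tcp_pos: [0.4072, 0.3496, 0.0162]
orientation: [[0.657, 0.0, 0.754], [-0.754, 0.0, 0.657], [0.0, -1.0, 0.0]]
contact_force: [-0.2, 0.2, 1.2]
opening: 0.085
```

```bash
python3 - <<'E'
from h import *
s=st(); ph=np.radians(phi_of(s["orientation"])); print((s["tcp_pos"][:2]-[.4130,.3420])@[np.sin(ph),-np.cos(ph)],(s["tcp_pos"][:2]-[.4130,.3420])@[np.cos(ph),np.sin(ph)])
E
```

```text
t 22.83 tcp [0.4072 0.3496 0.0162] phi 41.04 F [-0.2  0.2  1.2] open 0.085 q [-20.3  35.  -33.5 112.1  28.7  41.3 -30.1]
-0.009578105448562337 0.0006279141145780938
```

drive_tool(steps=[0,-0.04,0,0,0,-0.1,0,0,0,-0.2,0,0,0,-0.32,0,0,0,-0.35,0,0,0,-0.35,0,0])

```text
time_s: 23.33
tcp_pos: [0.4083, 0.3508, 0.1243]
orientation: [[0.656, 0.004, 0.754], [-0.754, 0.003, 0.656], [0.0, -1.0, 0.005]]
contact_force: [0.5, -0.2, -0.8]
opening: 0.087
```

```bash
python3 - <<'E'
from h import *
s=st(); go([.5834,.038,.118],90)
E
```

```text
t 23.33 tcp [0.4083 0.3508 0.1243] phi 41.03 F [ 0.5 -0.2 -0.8] open 0.087 q [-15.5  26.4 -39.2 107.9  20.9  52.6 -23.6]
row: [1.1697, 0.021, -0.244] -0.2721 dist mm 358.5 rows 9.0 phi0 41.03 t 23.3333 q7 -23.6
```

drive_tool(steps=[0.8,0.0,-0.167,-0.2,0.8,0.0,-0.167,-0.2,0.8,0.0,-0.167,-0.2,0.8,0.0,-0.167,-0.2,0.8,0.0,-0.167,-0.2,0.8,0.0,-0.167,-0.2,0.8,0.0,-0.167,-0.2])

```text
time_s: 23.92
tcp_pos: [0.5297, 0.1258, 0.1186]
orientation: [[0.973, -0.002, 0.233], [-0.233, -0.005, 0.973], [-0.001, -1.0, -0.005]]
contact_force: [0.8, -0.7, -2.4]
opening: 0.091
```

```bash
python3 - <<'E'
from h import *
s=st(); go([.5834,.038,.118],90)
E
```

```text
t 23.92 tcp [0.5297 0.1258 0.1186] phi 76.54 F [ 0.8 -0.7 -2.4] open 0.091 q [ 15.4  29.5 -44.9 106.7  25.5  54.6  35.4]
row: [0.2422, 0.002, -0.2428] -0.0748 dist mm 102.9 rows 3.0 phi0 76.54 t 23.9167 q7 35.4
```

drive_tool(steps=[0.21,0,-0.21,-0.07,0.21,0,-0.21,-0.07,0.21,0,-0.21,-0.07,0.21,0,-0.21,-0.07,0.21,0,-0.21,-0.07,0.21,0,-0.21,-0.07,0.21,0,-0.21,-0.07])

```text
time_s: 24.5
tcp_pos: [0.5732, 0.0616, 0.1208]
orientation: [[1.0, -0.001, 0.004], [-0.004, 0.0, 1.0], [-0.001, -1.0, 0.0]]
contact_force: [-0.3, 1.0, -3.2]
opening: 0.086
```

```bash
python3 - <<'E'
from h import *
s=st(); go([.5834,.038,.0562],90)
q,z=held(s,-.0096,.0162,False); print(np.round(q,4),z)
snap("w13",[((.593,.077,0),.024,RD),((.593,.077,np.pi),.016,RD),((.593,.077,-np.pi/2),.032,RD),(q,z,G)])
E
```

```text
t 24.5 tcp [0.5732 0.0616 0.1208] phi 89.75 F [-0.3  1.  -3.2] open 0.086 q [ 23.   33.  -46.9 102.2  28.1  57.3  54.8]
row: [0.0342, 0.2152, -0.0787] -0.0014 dist mm 69.5 rows 2.0 phi0 89.75 t 24.5 q7 54.8
[0.583  0.1006 1.5664] 0.10456420532068211
```

View pics/w13.png

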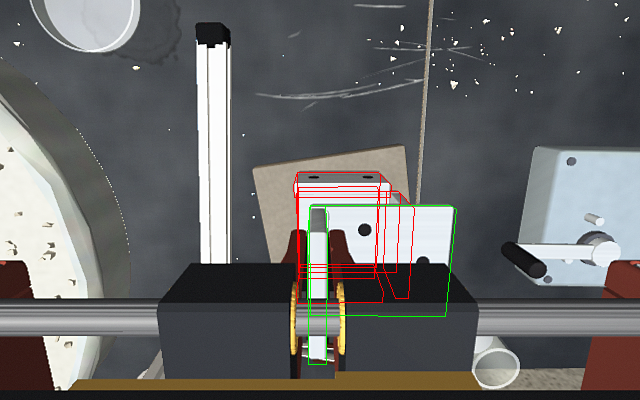

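drive_tool(steps=[0.02,0,-0.04,0,0.034,0,-0.078,-0.001,0.034,0,-0.078,-0.001,0.034,0,-0.078,-0.001,0.034,0,-0.078,-0.001])

```text
time_s: 24.97
tcp_pos: [0.5842, 0.0364, 0.121]
orientation: [[1.0, -0.0, 0.004], [-0.004, 0.0, 1.0], [-0.0, -1.0, 0.0]]
contact_force: [-0.4, 0.1, -2.4]
opening: 0.084
```

```bash
python3 - <<'E'
from h import *
s=st(); go([.5834,.038,.0562],90)
q,z=held(s,-.0096,.0162,False); print(np.round(q,4),z)
snap("w14",[((.593,.077,0),.024,RD),((.593,.077,np.pi),.016,RD),((.593,.077,-np.pi/2),.032,RD),(q,z,G)])
E
```

```text
t 24.97 tcp [0.5842 0.0364 0.121 ] phi 89.77 F [-0.4  0.1 -2.4] open 0.084 q [ 25.1  33.6 -46.6 100.9  28.3  57.9  57.5]
row: [-0.0026, 0.2161, 0.0053] -0.0013 dist mm 64.9 rows 2.0 phi0 89.77 t 24.9667 q7 57.5
[0.5939 0.0754 1.5667] 0.10484208465166991
```

View pics/w14.png

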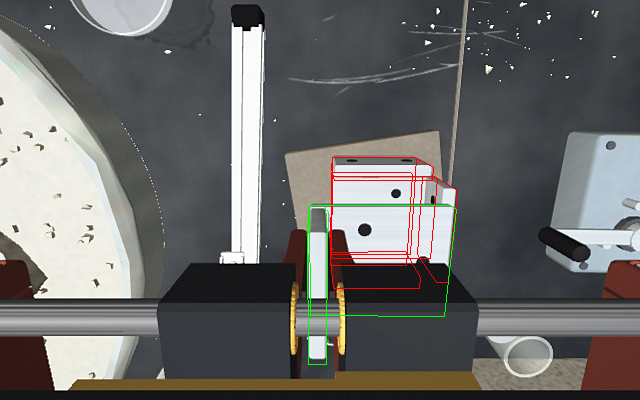

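drive_tool(steps=[-0.002,0.0,0.005,-0.001,-0.002,0.05,0.005,-0.001,-0.002,0.1,0.005,-0.001,-0.002,0.15,0.005,-0.001,-0.002,0.18,0.005,-0.001,-0.002,0.185,0.005,-0.001,-0.002,0.185,0.005,-0.001])

```text
time_s: 25.6
tcp_pos: [0.5833, 0.0385, 0.0653]
orientation: [[1.0, -0.001, -0.001], [0.001, 0.0, 1.0], [-0.001, -1.0, 0.0]]
contact_force: [-0.0, -0.0, -1.3]
opening: 0.09
```

```bash
python3 - <<'E'
from h import *
s=st(); go([.5834,.038,.0562],90)
E
```

```text
t 25.6 tcp [0.5833 0.0385 0.0653] phi 90.04 F [-0.  -0.  -1.3] open 0.09 q [ 22.9  37.4 -44.  103.4  32.1  52.5  54.6]
row: [0.0004, 0.0304, -0.0018] 0.0002 dist mm 9.1 rows 1.0 phi0 90.04 t 25.6 q7 54.6
```

drive_tool(steps=[0,0.013,-0.001,0,0,0.023,-0.001,0,0,0.0295,-0.001,0,0,0.032,-0.001,0,0,0.032,-0.001,0])

```text
time_s: 26.02
tcp_pos: [0.5838, 0.0378, 0.0563]
orientation: [[1.0, 0.0, 0.0], [-0.0, -0.0, 1.0], [0.0, -1.0, -0.0]]
contact_force: [-0.4, 0.3, -2.0]
opening: 0.087
```

drive_tool(steps=[0,0,0,0,0,0,0,0,0,0,0,0,0,0,0,0], hand=0.3)

```text
time_s: 26.35
tcp_pos: [0.5838, 0.0379, 0.0562]
orientation: [[1.0, 0.0, 0.0], [-0.0, 0.0, 1.0], [0.0, -1.0, 0.0]]
contact_force: [0.0, -0.2, 0.7]
opening: 0.299
```

drive_tool(steps=[0,-0.06,0,0,0,-0.14,0,0,0,-0.25,0,0,0,-0.38,0,0,0,-0.4,0,0,0,-0.4,0,0])

```text
time_s: 26.85
tcp_pos: [0.5854, 0.0383, 0.1791]
orientation: [[1.0, 0.006, 0.0], [-0.0, -0.0, 1.0], [0.006, -1.0, -0.0]]
contact_force: [-0.0, -0.0, -1.0]
opening: 0.304
```

```bash
python3 - <<'E'
from h import *
s=st()
snap("w15",[((.593,.077,0),.024,RD),((.593,.077,np.pi),.016,RD),((.593,.077,-np.pi/2),.032,RD),((.593,.077,np.pi/2),.04,G)])
go([.5865,.3692,.17],60)
E
```

```text
t 26.85 tcp [0.5854 0.0383 0.1791] phi 89.99 F [-0. -0. -1.] open 0.304 q [ 26.7  30.  -48.9  97.8  25.1  63.4  60.2]
row: [0.0074, 0.0231, 1.1047] 0.1666 dist mm 331.5 rows 8.0 phi0 89.98 t 26.9 q7 60.1
```

View pics/w15.png

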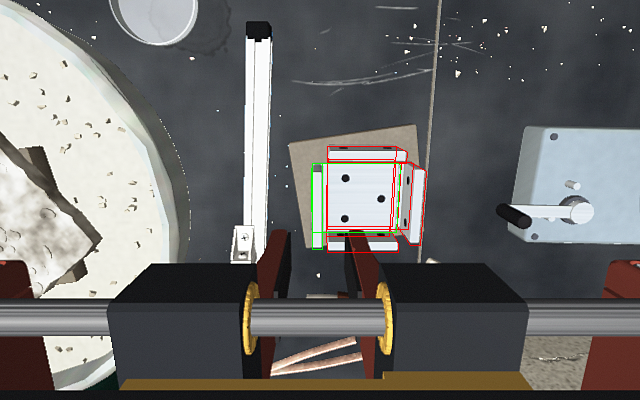

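Pile of four matches the models with legs on all four sides ((317,205), (365,153), (412,205), (362,243)). Now the collar: view it from above.

```bash
python3 - <<'E'
from h import *
go([.587,.305,.17],0)
E
```

```text
row: [0.0091, 0.0231, 0.8907] 0.4999 dist mm 267.3 rows 13.0 phi0 89.98 t 26.9 q7 60.1
```

drive_tool(steps=[0,0,0.2,0.1,0,0,0.89,0.4,0,0.02,0.89,0.5,0,0.02,0.89,0.5,0,0.02,0.89,0.5,0,0.02,0.89,0.5,0,0.02,0.89,0.5,0,0.02,0.89,0.5,0,0.02,0.89,0.5,0,0.02,0.89,0.5], hand=0.8)

```text
time_s: 27.73
tcp_pos: [0.5824, 0.3049, 0.1672]
orientation: [[0.311, -0.003, 0.95], [-0.95, -0.002, 0.311], [0.001, -1.0, -0.004]]
contact_force: [-0.5, 0.6, 0.3]
opening: 0.803
```

drive_tool(steps=[0,0,0,0.1,0,0,0,0.1,0,0,0,0.1,0,0,0,0.1])

```text
time_s: 28.07
tcp_pos: [0.5828, 0.3042, 0.1678]
orientation: [[0.004, -0.002, 1.0], [-1.0, -0.002, 0.004], [0.002, -1.0, -0.002]]
contact_force: [0.0, -0.4, -0.0]
opening: 0.801
```

```bash
python3 - <<'E'
from h import *
s=st()
p=snap("w16",[])
for t in ["counter","collar_grip","lever_post","lever_pivot"]:
    for d in optics.pinpoint(p,t): print(t,round(d["confidence"],2),np.round(d["xyz"],4),proj(p,d["xyz"])[0].round())
E
```

```text
t 28.07 tcp [0.5828 0.3042 0.1678] phi 0.22 F [ 0.  -0.4 -0. ] open 0.801 q [-13.4  32.2 -27.2  88.5  15.9  63.4 -44.1]
counter 0.66 [ 0.588   0.3287 -0.0039] [324. 155.]
collar_grip 0.76 [0.5904 0.373  0.058 ] [330. 106.]
lever_pivot 0.87 [0.602  0.263  0.0719] [343. 252.]
```

View pics/w16.png

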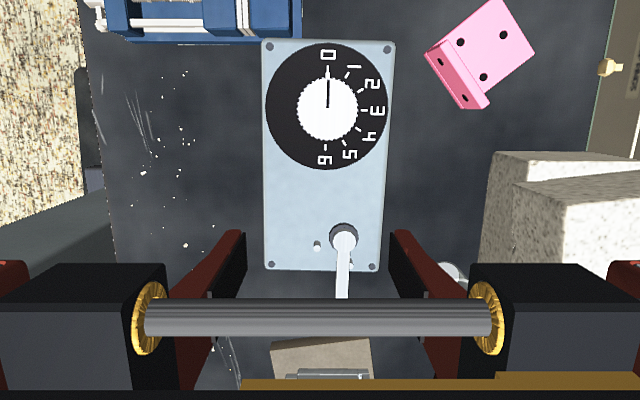

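```bash
python3 - <<'E'
from h import *
from scipy.optimize import least_squares
np.set_printoptions(precision=4,suppress=True)
p=load("w16.npz"); c=p["color"]
cv2.imwrite("pics/w16z.png",cv2.resize(c[35:280,255:405,::-1],None,fx=5,fy=2.4*1.0,interpolation=cv2.INTER_CUBIC)[:590]) 
cv2.imwrite("pics/w16y.png",cv2.resize(c[60:160,275:385,::-1],None,fx=5.5,fy=5.5,interpolation=cv2.INTER_CUBIC))
# box corners top face z=.04 : near-left? image up=+y, right=+x
UV=[(262,41),(394,43),(385,271),(264,268)]
for uv in UV: print(atz(p,uv,.04))
L=np.array([(-52.5,97.5,40),(52.5,97.5,40),(52.5,-97.5,40),(-52.5,-97.5,40)])/1000
f=lambda v:(proj(p,bpts(L,*v))-UV).ravel()
r=least_squares(f,(.587,.325,0),x_scale=[.01,.01,.1]); print(r.x,np.degrees(r.x[2]),r.fun.round(1))
m=(c.min(2)>215).astype(np.uint8)[75:145,290:365]; n,l,s,ce=cv2.connectedComponentsWithStats(m); k=1+s[1:,4].argmax(); print(s[k],ce[k]+[290,75]); print("collar top",atz(p,ce[k]+[290,75],.073))
print(bpts(np.array([(0,45,73),(18,-62,68),(18,-127,68)])/1000,*r.x), proj(p,bpts(np.array([(0,45,73)])/1000,*r.x)))
E
```

```text
[0.5392 0.4205 0.04  ]
[0.639  0.4195 0.04  ]
[0.6424 0.2309 0.04  ]
[0.5343 0.2331 0.04  ]
[ 0.5887  0.3248 -0.0064] -0.36448268466638345 [-3.3 -3.1  3.8 -3.5 -2.3  4.   1.6  5.7]
[   7    0   61   65 2825] [327.0835 108.8641]
collar top [0.5882 0.3713 0.073 ]
[[0.589  0.3698 0.073 ]
 [0.6063 0.2627 0.068 ]
 [0.6059 0.1977 0.068 ]] [[328.1572 111.0347]]
```

View pics/w16y.png

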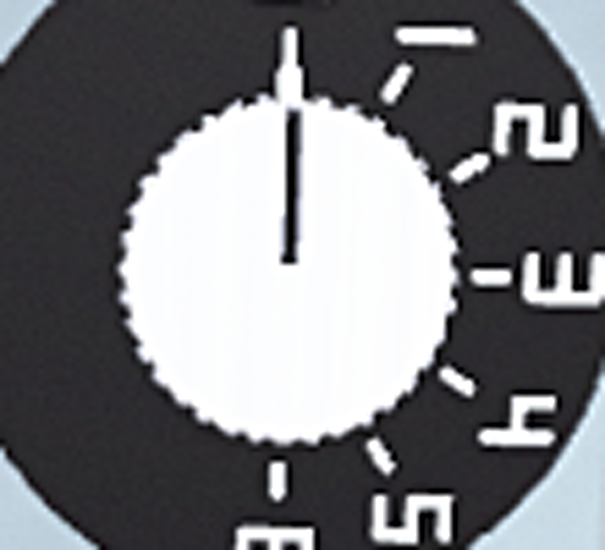

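```bash
python3 - <<'E'
from h import *
go([.5885,.3708,.115],70)
E
```

```text
row: [-0.2206, 0.1808, 0.0188] -0.3862 dist mm 85.8 rows 10.0 phi0 0.48 t 28.3167 q7 -43.8
```

drive_tool(steps=[-0.22,0.18,0.019,-0.386,-0.22,0.18,0.019,-0.386,-0.22,0.18,0.019,-0.386,-0.22,0.18,0.019,-0.386,-0.22,0.18,0.019,-0.386,-0.22,0.18,0.019,-0.386,-0.22,0.18,0.019,-0.386,-0.22,0.18,0.019,-0.386,-0.22,0.18,0.019,-0.386,-0.22,0.18,0.019,-0.386])

```text
time_s: 29.15
tcp_pos: [0.589, 0.3705, 0.1157]
orientation: [[0.941, -0.0, 0.337], [-0.337, -0.0, 0.941], [-0.0, -1.0, -0.0]]
contact_force: [-1.2, -0.1, -0.2]
opening: 0.804
```

drive_tool(steps=[0,0,0,0,0,0,0,0,0,0,0,0])

```text
time_s: 29.4
tcp_pos: [0.589, 0.3707, 0.1159]
orientation: [[0.938, -0.0, 0.347], [-0.347, 0.0, 0.938], [-0.0, -1.0, -0.0]]
contact_force: [-0.6, -0.8, -0.5]
opening: 0.791
```

```bash
python3 - <<'E'
from h import *
s=st(); go([.5885,.3708,.047],70)
E
```

```text
t 29.4 tcp [0.589  0.3707 0.1159] phi 69.69 F [-0.6 -0.8 -0.5] open 0.791 q [-10.6  42.4 -41.7  84.5  29.8  64.5  12. ]
row: [-0.0015, 0.2295, -0.0002] -0.0017 dist mm 68.9 rows 2.0 phi0 69.69 t 29.4 q7 12.0
```

drive_tool(steps=[-0.001,0.1,0,0,-0.001,0.18,0,0,-0.001,0.22,0,0,-0.001,0.228,0,0,-0.001,0.228,0,0,-0.001,0.228,0,0])

```text
time_s: 29.9
tcp_pos: [0.589, 0.3717, 0.0488]
orientation: [[0.939, 0.001, 0.345], [-0.345, 0.001, 0.939], [0.001, -1.0, 0.001]]
contact_force: [0.8, 0.7, -0.2]
opening: 0.801
```

drive_tool(steps=[0,0,0,0,0,0,0,0,0,0,0,0,0,0,0,0,0,0,0,0,0,0,0,0], hand=0, newtons=30)

```text
time_s: 30.4
tcp_pos: [0.5889, 0.3712, 0.0481]
orientation: [[0.939, 0.001, 0.344], [-0.344, 0.001, 0.939], [0.001, -1.0, 0.001]]
contact_force: [1.3, -0.2, 2.2]
opening: 0.481
```

```bash
python3 - <<'E'
from h import *
s=st()
E
```

```text
t 30.4 tcp [0.5889 0.3712 0.0481] phi 69.85 F [ 1.3 -0.2  2.2] open 0.481 q [-11.7  46.4 -39.6  87.1  32.8  58.5   9.9]
```

drive_tool(steps=[0,0,0,0.035,0,0,0,0.07,0,0,0,0.105,0,0,0,0.14,0,0,0,0.175,0,0,0,0.21,0,0,0,0.245,0,0,0,0.28,0,0,0,0.315,0,0,0,0.335])

```text
time_s: 31.23
tcp_pos: [0.5893, 0.3715, 0.0481]
orientation: [[0.16, 0.002, 0.987], [-0.987, 0.001, 0.16], [-0.001, -1.0, 0.002]]
contact_force: [1.3, 1.2, -0.3]
opening: 0.482
```

drive_tool(steps=[0,0,0,0.035,0,0,0,0.07,0,0,0,0.105,0,0,0,0.14,0,0,0,0.175,0,0,0,0.21,0,0,0,0.245,0,0,0,0.28,0,0,0,0.315,0,0,0,0.335])

```text
time_s: 32.07
tcp_pos: [0.5897, 0.3714, 0.0482]
orientation: [[-0.778, 0.002, 0.628], [-0.628, 0.001, -0.778], [-0.002, -1.0, 0.001]]
contact_force: [3.5, 0.6, -0.3]
opening: 0.484
```

drive_tool(steps=[0,0,0,0,0,0,0,0])

```text
time_s: 32.23
tcp_pos: [0.5897, 0.3714, 0.0481]
orientation: [[-0.773, 0.002, 0.635], [-0.635, 0.001, -0.773], [-0.002, -1.0, 0.001]]
contact_force: [4.8, 1.8, 0.4]
opening: 0.478
```

```bash
python3 - <<'E'
from h import *
s=st(); print(s["moment"])
E
```

```text
t 32.23 tcp [0.5897 0.3714 0.0481] phi -50.61 F [4.8 1.8 0.4] open 0.478 q [-28.8  40.6 -11.4  88.5   9.5  51.7 -94. ]
[ 0.2898297  -0.98392545 -0.01660757]
```

Turned 69.85→−50.6 = 120.5°. Release, rise, back off and check.

drive_tool(steps=[0,0,0,0,0,0,0,0,0,0,0,0,0,0,0,0,0,0,0,0], hand=0.8)

```text
time_s: 32.65
tcp_pos: [0.5882, 0.3708, 0.0473]
orientation: [[-0.774, -0.001, 0.633], [-0.633, -0.0, -0.774], [0.001, -1.0, -0.0]]
contact_force: [0.3, -0.4, -0.1]
opening: 0.787
```

drive_tool(steps=[0,-0.1,0,0,0,-0.2,0,0,0,-0.3,0,0,0,-0.4,0,0,0,-0.4,0,0])

```text
time_s: 33.07
tcp_pos: [0.591, 0.373, 0.1747]
orientation: [[-0.774, 0.008, 0.633], [-0.633, 0.006, -0.774], [-0.01, -1.0, 0.001]]
contact_force: [0.8, 1.6, 1.0]
opening: 0.798
```

```bash
python3 - <<'E'
from h import *
s=st(); go([.583,.29,.168],0)
E
```

```text
t 33.07 tcp [0.591  0.373  0.1747] phi -50.74 F [0.8 1.6 1. ] open 0.798 q [-28.3  33.3 -12.4  82.9   7.5  64.1 -92.6]
row: [0.1958, 0.0225, 0.1971] -0.2819 dist mm 83.6 rows 8.0 phi0 -50.74 t 33.0667 q7 -92.6
```

drive_tool(steps=[0.196,0.022,0.197,-0.282,0.196,0.022,0.197,-0.282,0.196,0.022,0.197,-0.282,0.196,0.022,0.197,-0.282,0.196,0.022,0.197,-0.282,0.196,0.022,0.197,-0.282,0.196,0.022,0.197,-0.282,0.196,0.022,0.197,-0.282,0.196,0.022,0.197,-0.282,0.196,0.022,0.197,-0.282], hand=0)

```text
time_s: 33.9
tcp_pos: [0.5804, 0.2879, 0.1608]
orientation: [[-0.004, -0.0, 1.0], [-1.0, -0.0, -0.004], [0.0, -1.0, -0.0]]
contact_force: [0.6, 0.2, 0.6]
opening: 0.081
```

```bash
python3 - <<'E'
from h import *
np.set_printoptions(precision=3,suppress=True)
s=st()
p=snap("w17",[])
for z in (0,.05,.1): print(z,atz(p,(480,265),z))
w=load("w5.npz")
for uv in [(410,35),(390,30),(425,5)]:
    print(uv,[atz(w,uv,z) for z in (0,.05)])
E
```

```text
t 33.9 tcp [0.58  0.288 0.161] phi -0.21 F [0.6 0.2 0.6] open 0.081 q [-14.3  31.  -23.8  90.7  13.7  61.3 -41.9]
0 [0.74  0.204 0.   ]
0.05 [0.715 0.228 0.05 ]
0.1 [0.69  0.252 0.1  ]
(410, 35) [array([0.709, 0.201, 0.   ]), array([0.696, 0.192, 0.05 ])]
(390, 30) [array([0.693, 0.205, 0.   ]), array([0.683, 0.195, 0.05 ])]
(425, 5) [array([0.719, 0.223, 0.   ]), array([0.705, 0.21 , 0.05 ])]
```

View pics/w17.png

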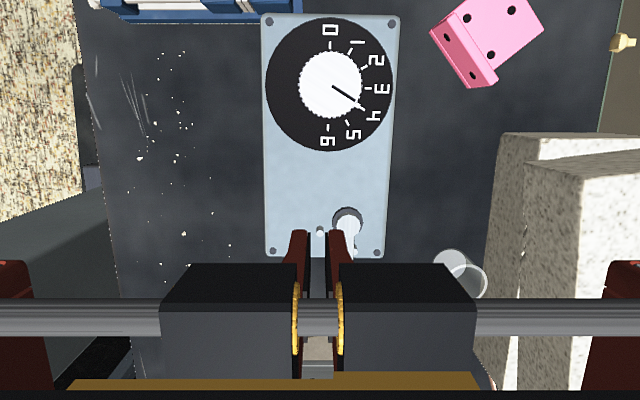

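Collar's line now points to 4 at (372,116). Next the lever; glass cup near (465,270) and brick stack at right (490,200) need clearance, so I turn the tool to φ=90 on the robot side first.

```bash
python3 - <<'E'
from h import *
go([.55,.20,.17],90)
E
```

```text
row: [0.2935, -0.0304, -0.1006] -0.5009 dist mm 93.5 rows 13.0 phi0 -0.17 t 33.95 q7 -41.9
```

drive_tool(steps=[0.293,-0.03,-0.1,-0.4,0.293,-0.03,-0.1,-0.4,0.293,-0.03,-0.1,-0.4,0.293,-0.03,-0.1,-0.5,0.293,-0.03,-0.1,-0.5,0.293,-0.03,-0.1,-0.5,0.293,-0.03,-0.1,-0.5,0.293,-0.03,-0.1,-0.5,0.293,-0.03,-0.1,-0.5,0.293,-0.03,-0.1,-0.5])

```text
time_s: 34.78
tcp_pos: [0.5505, 0.2001, 0.17]
orientation: [[0.95, 0.0, 0.311], [-0.311, -0.0, 0.95], [0.0, -1.0, -0.0]]
contact_force: [0.0, -0.7, 0.6]
opening: 0.003
```

drive_tool(steps=[0,0,0,-0.1,0,0,0,-0.1,0,0,0,-0.1,0,0,0,-0.1,0,0,0,-0.1])

```text
time_s: 35.2
tcp_pos: [0.5505, 0.2001, 0.1699]
orientation: [[1.0, -0.0, 0.01], [-0.01, 0.0, 1.0], [-0.0, -1.0, 0.0]]
contact_force: [-0.5, 0.1, 0.2]
opening: 0.004
```

```bash
python3 - <<'E'
from h import *
s=st()
p=snap("w18",[])
for t in ["lever_post","lever_pivot"]:
    for d in optics.pinpoint(p,t): print(t,round(d["confidence"],2),np.round(d["xyz"],4),proj(p,d["xyz"])[0].round())
go([.634,.197,.125],90)
E
```

```text
t 35.2 tcp [0.5505 0.2001 0.1699] phi 89.41 F [-0.5  0.1  0.2] open 0.004 q [  7.6  29.3 -44.5  98.4  22.9  61.8  45.1]
lever_pivot 0.72 [0.6035 0.2651 0.0692] [399. 264.]
row: [0.2784, 0.1501, -0.008] -0.0028 dist mm 94.9 rows 3.0 phi0 89.5 t 35.35 q7 45.2
```

View pics/w18.png

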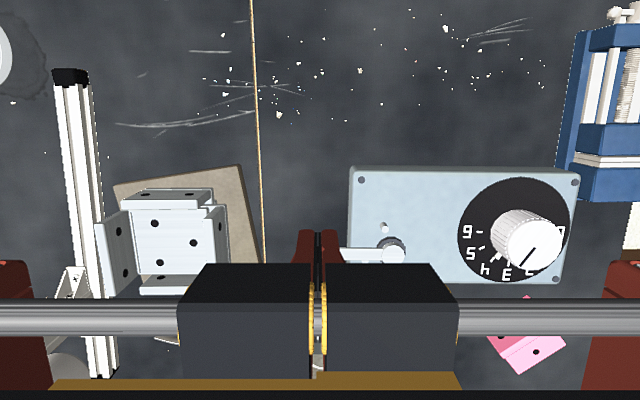

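drive_tool(steps=[0.28,0,-0.008,-0.003,0.28,0,-0.008,-0.003,0.28,0,-0.008,-0.003,0.285,0.1,-0.008,-0.003,0.285,0.2,-0.008,-0.003,0.285,0.2,-0.008,-0.003,0.285,0.2,-0.008,-0.003])

```text
time_s: 35.93
tcp_pos: [0.635, 0.1968, 0.1089]
orientation: [[1.0, -0.003, -0.002], [0.002, -0.001, 1.0], [-0.003, -1.0, -0.001]]
contact_force: [0.5, 0.4, 1.0]
opening: 0.004
```

```bash
python3 - <<'E'
from h import *
s=st()
p=optics.camera("side"); cv2.imwrite("pics/s19.png",cv2.resize(p["color"][120:280,280:440,::-1],None,fx=4,fy=3.7,interpolation=cv2.INTER_CUBIC))
go([.636,.197,.063],90)
E
```

```text
t 35.93 tcp [0.635  0.1968 0.1089] phi 90.14 F [0.5 0.4 1. ] open 0.004 q [  4.8  39.8 -40.4  89.7  28.2  61.3  47.2]
row: [0.0001, 0.1589, -0.0016] 0.0008 dist mm 47.7 rows 2.0 phi0 90.15 t 35.9833 q7 47.2
```

View pics/s19.png

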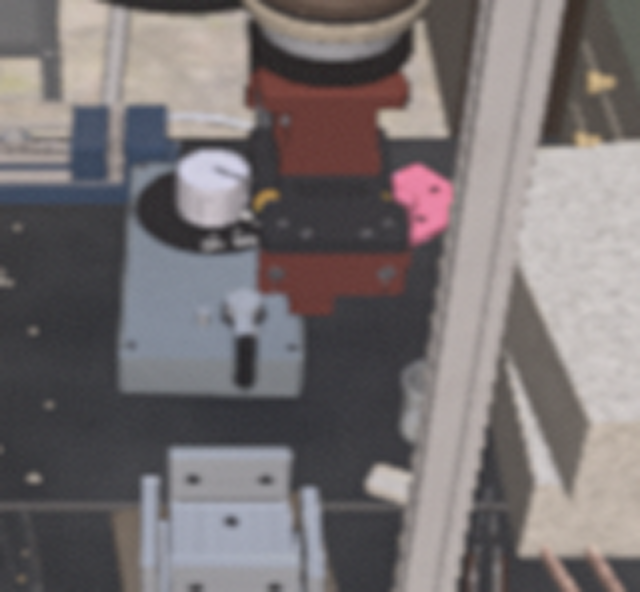

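The closed fingers (tip ~(315,305)) hang on the far side of the lever post (245,360), clear of the cup.

drive_tool(steps=[0,0.08,0,0,0,0.14,0,0,0,0.155,0,0,0,0.155,0,0,0,0.155,0,0])

```text
time_s: 36.4
tcp_pos: [0.6368, 0.1977, 0.0654]
orientation: [[1.0, 0.002, -0.003], [0.003, 0.001, 1.0], [0.002, -1.0, 0.001]]
contact_force: [0.0, 0.0, 1.0]
opening: 0.006
```

```bash
python3 - <<'E'
from h import *
s=st(); t=s["tcp_pos"]; pv=np.array([.604,.2625]); d=.016
for a in [0,.15,.3,.45,.6,.75,.9,1.0,1.08]:
    P=pv+.065*np.array([-np.sin(a),-np.cos(a)])+d*np.array([np.cos(a),-np.sin(a)])
    print(a,((P-t[:2])/.3).round(3),round(a*180/np.pi/180,3))
E
```

```text
t 36.4 tcp [0.6368 0.1977 0.0654] phi 90.16 F [0. 0. 1.] open 0.006 q [  3.9  42.4 -39.   91.4  30.4  57.   45.6]
0 [-0.056 -0.001] 0.0
0.15 [-0.089 -0.006] 0.048
0.3 [-0.123 -0.007] 0.095
0.45 [-0.156 -0.002] 0.143
0.6 [-0.188  0.007] 0.191
0.75 [-0.218  0.021] 0.239
0.9 [-0.246  0.04 ] 0.286
1.0 [-0.263  0.054] 0.318
1.08 [-0.275  0.067] 0.344
```

drive_tool(steps=[-0.05,0,-0.001,0,-0.075,0,-0.004,0.025,-0.1,0,-0.006,0.06,-0.123,0,-0.007,0.095,-0.145,0,-0.004,0.13,-0.167,0,0.001,0.16,-0.188,0,0.007,0.19,-0.21,0,0.017,0.225,-0.23,0,0.029,0.26,-0.246,0,0.04,0.286])

```text
time_s: 37.23
tcp_pos: [0.5638, 0.2087, 0.0658]
orientation: [[0.62, 0.004, 0.785], [-0.785, 0.0, 0.62], [0.003, -1.0, 0.003]]
contact_force: [2.8, -2.1, -2.2]
opening: 0.007
```

```bash
python3 - <<'E'
from h import *
s=st(); t=s["tcp_pos"]; pv=np.array([.604,.2625]); ph=np.radians(phi_of(s["orientation"]))
for d in (.016,.012):
  for a in [.9,1.0,1.08]:
    P=pv+.065*np.array([-np.sin(a),-np.cos(a)])+d*np.array([np.cos(a),-np.sin(a)])-t[:2]
    print(d,a,(P@[np.sin(ph),-np.cos(ph)]/.3).round(4),(P@[np.cos(ph),np.sin(ph)]/.3).round(4))
p=optics.camera("side"); cv2.imwrite("pics/s20.png",cv2.resize(p["color"][120:280,280:440,::-1],None,fx=4,fy=3.7,interpolation=cv2.INTER_CUBIC))
E
```

```text
t 37.23 tcp [0.5638 0.2087 0.0658] phi 38.32 F [ 2.8 -2.1 -2.2] open 0.007 q [ -4.7  34.  -28.  102.   20.5  48.9  -4. ]
0.016 0.9 -0.004 -0.0003
0.016 1.0 -0.0259 -0.0046
0.016 1.08 -0.0437 -0.0064
0.012 0.9 -0.0173 -0.0003
0.012 1.0 -0.0392 -0.0033
0.012 1.08 -0.0568 -0.0041
```

View pics/s20.png

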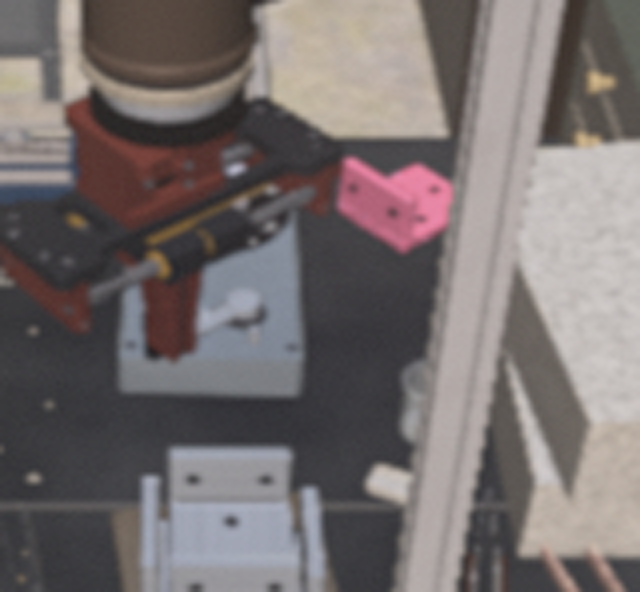

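drive_tool(steps=[-0.014,0,-0.002,0.017,-0.027,0,-0.004,0.032,-0.036,0,-0.005,0.04,-0.044,0,-0.006,0.04,-0.044,0,-0.006,0.04])

```text
time_s: 37.7
tcp_pos: [0.5568, 0.215, 0.0658]
orientation: [[0.522, 0.007, 0.853], [-0.853, -0.003, 0.522], [0.006, -1.0, 0.005]]
contact_force: [9.5, -8.0, -0.6]
opening: 0.003
```

```bash
python3 - <<'E'
from h import *
s=st(); print(np.linalg.norm(s["contact_force"][:2]))
E
```

```text
t 37.7 tcp [0.5568 0.215  0.0658] phi 31.46 F [ 9.5 -8.  -0.6] open 0.003 q [ -6.8  33.3 -26.3 102.8  19.5  48.2 -11. ]
12.448075214001523
```

drive_tool(steps=[-0.004,0,0,0,-0.009,0,0,0,-0.009,0,0,0,-0.009,0,0,0])

```text
time_s: 38.03
tcp_pos: [0.5565, 0.2154, 0.0658]
orientation: [[0.52, 0.008, 0.854], [-0.854, -0.004, 0.52], [0.008, -1.0, 0.005]]
contact_force: [11.5, -11.2, -0.6]
opening: 0.007
```

```bash
python3 - <<'E'
from h import *
s=st(); t=s["tcp_pos"]; pv=np.array([.604,.2625]); ph=np.radians(phi_of(s["orientation"])); post=t[:2]-.016*np.array([np.sin(ph),-np.cos(ph)])
v=post-pv; print(v,np.linalg.norm(v),"angle",np.arctan2(-v[0],-v[1]))
p=optics.camera("side"); cv2.imwrite("pics/s21.png",cv2.resize(p["color"][120:280,280:440,::-1],None,fx=4,fy=3.7,interpolation=cv2.INTER_CUBIC))
E
```

```text
t 38.03 tcp [0.5565 0.2154 0.0658] phi 31.36 F [ 11.5 -11.2  -0.6] open 0.007 q [ -6.9  33.2 -26.2 102.8  19.5  48.2 -11.2]
[-0.05578828 -0.03343449] 0.06503996892966925 angle 1.0308841409280212
```

View pics/s21.png

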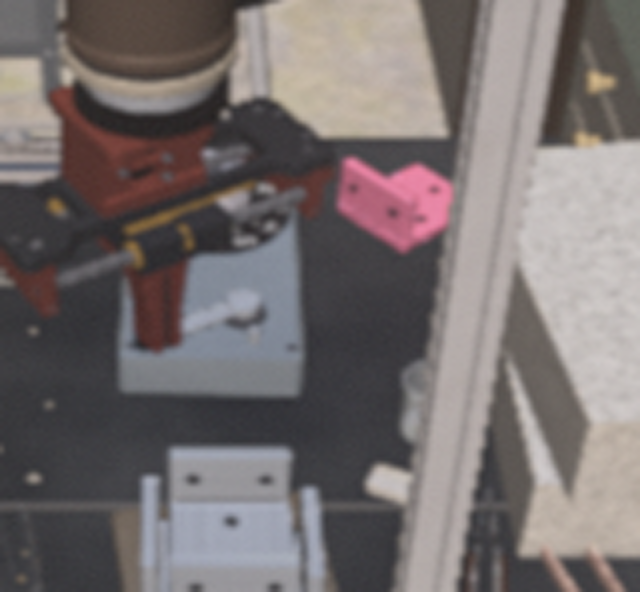

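drive_tool(steps=[0.012,0,0,0,0.012,-0.04,0,0,0.012,-0.12,0,0,0.012,-0.25,0,0,0.012,-0.38,0,0,0.012,-0.42,0,0,0.012,-0.42,0,0])

```text
time_s: 38.67
tcp_pos: [0.5553, 0.2191, 0.1954]
orientation: [[0.524, 0.009, 0.851], [-0.852, 0.004, 0.524], [0.001, -1.0, 0.009]]
contact_force: [0.0, 0.6, -1.4]
opening: 0.006
```

drive_tool(steps=[-0.25,-0.05,-0.3,0,-0.25,-0.05,-0.3,0,-0.25,-0.05,-0.3,0,-0.25,-0.05,-0.3,0,-0.25,-0.05,-0.3,0,-0.25,-0.05,-0.3,0])

```text
time_s: 39.17
tcp_pos: [0.4375, 0.2341, 0.2047]
orientation: [[0.523, 0.001, 0.852], [-0.852, -0.0, 0.523], [0.001, -1.0, 0.001]]
contact_force: [-0.1, -0.0, -0.7]
opening: 0.006
```

```bash
python3 - <<'E'
from h import *
s=st(); 
p=snap("w22",[((.593,.077,0),.024,RD),((.593,.077,np.pi),.016,RD),((.593,.077,-np.pi/2),.032,RD),((.593,.077,np.pi/2),.04,G)])
p=optics.camera("side"); cv2.imwrite("pics/s22.png",cv2.resize(p["color"][120:290,270:430,::-1],None,fx=4,fy=3.5,interpolation=cv2.INTER_CUBIC))
E
```

```text
t 39.17 tcp [0.4375 0.2341 0.2047] phi 31.56 F [-0.1 -0.  -0.7] open 0.006 q [ -5.7  15.1 -33.2 108.6   9.6  59.  -11.4]
```

View pics/s22.png

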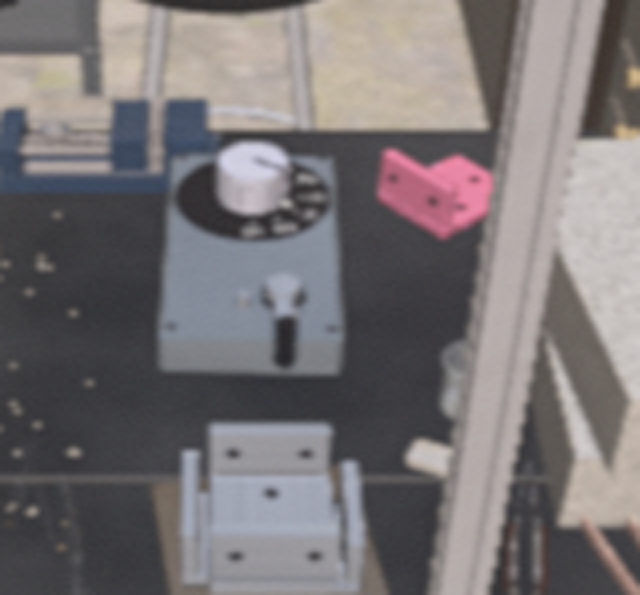

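View pics/w22.png

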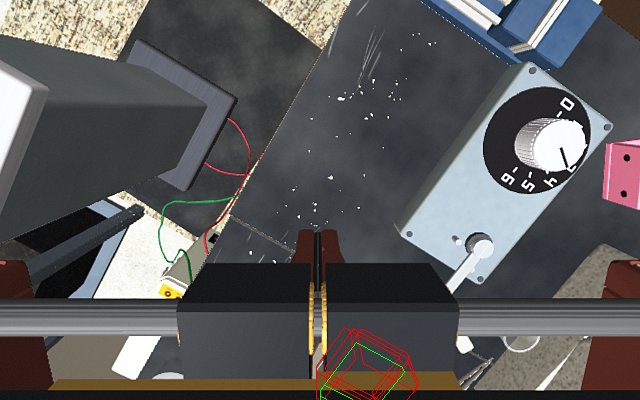

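```bash
python3 - <<'E'
from h import *
go([.57,.22,.26],89)
E
```

```text
row: [0.2693, -0.1858, 0.3513] -0.3197 dist mm 144.0 rows 9.0 phi0 31.46 t 39.2667 q7 -11.4
```

drive_tool(steps=[0.1,-0.18,0.1,-0.16,0.27,-0.186,0.35,-0.32,0.27,-0.186,0.35,-0.32,0.27,-0.186,0.35,-0.32,0.27,-0.186,0.35,-0.32,0.27,-0.186,0.35,-0.32,0.27,-0.186,0.35,-0.32,0.27,-0.186,0.35,-0.32,0.27,-0.186,0.35,-0.32,0.27,-0.186,0.35,-0.32])

```text
time_s: 40.1
tcp_pos: [0.5695, 0.2194, 0.2595]
orientation: [[1.0, -0.001, 0.02], [-0.02, 0.0, 1.0], [-0.001, -1.0, 0.0]]
contact_force: [0.1, 0.2, 0.2]
opening: 0.006
```

```bash
python3 - <<'E'
from h import *
s=st(); 
p=snap("w23",[((.593,.077,0),.024,RD),((.593,.077,np.pi),.016,RD),((.593,.077,-np.pi/2),.032,RD),((.593,.077,np.pi/2),.04,G)],(140,110,620,270),1.66)
E
```

```text
t 40.1 tcp [0.5695 0.2194 0.2595] phi 88.84 F [0.1 0.2 0.2] open 0.006 q [  3.5  25.9 -41.   88.8  17.5  72.   48.7]
```

View pics/w23.png

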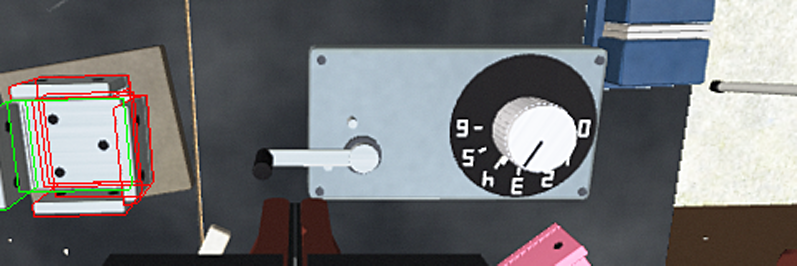

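```bash
python3 - <<'E'
from h import *
print(workorder.close_job()); st()
E
```

```text
the job is handed in; nothing more can be done
None
the job is handed in; nothing more can be done
```

I piled all four grey brackets on the slab, set the collar to 4, swung the lever to its stop and let it spring back. I then handed the job in at about 40 s of the 210 s. The legs stand far side, near side, left, then right, in the order placed, and I left the pink look-alike alone.

- **Pile:** in the last close picture, each bracket matched its modelled position, centred at about (0.593, 0.077). I measured the slab's centre at (0.593, 0.0775). Nothing was touching the pile.
- **Collar:** the gripper turned it 120.5°, and the black line pointed at 4 in the final picture.
- **Lever:** at the stop the push rose to about 16 N with no further travel. The estimated angle was 1.03 rad against the stated 1.0. Afterwards the side and wrist pictures showed the lever back at rest.
- **Disagreements:**
    - The slab's visible top measured about 103 × 117 mm, turned about 9°, rather than 122 × 132 mm. I used its measured centre and laid the pile along the world axes, so the pile is not parallel to the slab's edges.
    - The networks' positions for the slab and the collar spread by up to 6 mm, so I relied on the wrist-camera measurements instead.
- **Disturbances:** I saw no sign of the grip slackening or a bracket being knocked aside.

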